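# Close up the telescoping box rack

## Task

Stand the loose pink craft box in the gap of the blue-ended telescoping rack on the counter, square beside the box already there. Then press the red lock button down, slide the tube so that its end plate moves towards the boxes, and let the button pop up into the next hole so that the rack is locked closer round the two upright boxes. Feel for the hole and push gently, never harder than 15 N against the lock, and leave the other things where they are.

Things in the scene. Friction and masses are not known exactly. Their poses are not given: they have to be found in the camera images.
- frame: Fixed part of the rack; origin on the counter, turned up to 0.2 rad. Slotted square tube (32 mm wide, top at z 40 mm) along frame y at frame x = +84 mm, from y = +8 to +140 mm; fixed blue end plate (4 mm thick, x -50 to +62 mm, 70 mm high), inner face at y = +85 mm. The boxes stand on the counter before the tube, centred on frame x = 0 (the tube's black feet reach to x = +61 mm).
- gap_floor (a point): Point on the counter in the middle of the free gap as it is at the start, 125 mm wide along frame y, between the box in the rack (face at about frame y = +46 mm) and the moving end plate (inner face at y = -79 mm). Fixed to the frame, axes as the frame's.
- new_box_mid (a point): Centre of the body of the loose craft box, pink with a row of coloured bars on its large face, standing on the counter: a 32 mm thick body along its own x (36 mm with the raised picture frame on its -x face), 100 mm along its own y, 75 mm high; this point is 37.5 mm above its underside. In the rack its thickness (own x) lies along the frame's y, either way round.
- rack_box_mid (a point): Centre of the craft box that already stands in the rack against the fixed plate: 34 mm thick (38 with the raised picture frame towards the gap) along the frame's y, 100 mm along the frame's x, 70 mm high; this point is 35 mm above the counter.
- button_pad (a point): Middle of the red lock button's upper face, on the tube's axis (frame x +84, y +25 mm at the start), 52.5 mm above the counter with the button up; moves with button and tube. The pad is 24 mm across and 44 mm long (frame y) between two ridges 9 mm high, one at either end; a shut gripper's tips fit between them and can drive the tube by a ridge.
- end_plate (a point): Point on the inner face of the moving blue end plate (4 mm thick, frame x -50 to +100 mm, from 4 to 70 mm above the counter), 35 mm above the counter at frame x = 0. The plate is fixed to the inner tube and moves with it; axes as the frame's.
- slide_tube (a joint): Travel of the inner tube with button and end plate, m: 0 at the first hole, grows as the end plate moves along frame +y towards the boxes (limit 0.092). The one next hole lies somewhere between 0.055 and 0.085, different each time, with 1.5 mm play either way. Off the hole the tube slides with about 3 to 5 N.
- lock_button (a joint): How far the lock button is pressed down, m: 0 = up in a hole (tube locked), 0.0065 = bottom. Sprung: 3 N to start, 6 N at 4 mm, 7.5 N at the bottom. Pressed over 4 mm the tube is free. Between the holes the tube's wall keeps it at 3 to 4 mm; over a hole it springs up by itself if nothing holds it down. If held down it passes the hole without locking.
- toy_cup1: Small pink toy cup, 44x53x28 mm, standing at the left; a bystander. Origin at the centre of its underside.
- ribbon_spool2: Small ribbon spool lying at the right, 58x83x16 mm; a bystander. Origin at the centre of its underside.
Mind the look-alikes: they are no part of the job. Leave any green look-alike of the part that bears new_box_mid alone. Leave any orange look-alike of the part that bears rack_box_mid alone.

How it is judged:
By the outcome, as a careful person would: the job done as asked, in the order asked, and still so for the second after the job is handed in, with the robot touching nothing.
It also fails if it takes over 72 s, if anything falls off the work surface, if the arm or the gripper's body presses on something with over 40 N, if the wrist force passes 120 N, or if a joint passes its speed limit or range.

## Robot

A 6-joint arm with a two-finger parallel gripper is mounted at the origin on a cart in front of the work surface, level with it; the furniture and walls round the work are solid. World frame = base frame: x ahead of the robot, y to its left, z up, the work surface at z = 0. Lengths are in mm, angles in degrees, forces in N, time in s.
With the tool pointing down it reaches from about 350 to 850 mm from the base axis. Payload 8.1 kg.
Tool frame: the origin (TCP) lies midway between the tips of the shut fingers; the grasp point (between the pads) lies 19 mm behind it; z points along the fingers, y is the line along which they close (so a half turn about z gives the same grasp; the last joint's range is limited). The gripper opens to 85 mm and grips with 20 to 120 N. Pads are 22 mm wide; open, the fingers measure 114 mm over their backs; the gripper's body (76 mm by 85 mm) begins 54 mm behind the grasp point. The pads swing forward as they close: fully open they stand 13 mm farther back than shut.
Start: joints at [-79.148, 7.471, 85.268, -0, 87.261, -4.893], TCP at [162.833, -577.486, 207.792] pointing down, gripper open.
Joint ranges: [-169.43, 169.43], [-51.17, 129.36], [1.28, 143.12], [-76.62, 256.62], [0, 156.53], [-152.29, 152.29]. Speed limits (degrees/s): [136.94, 136.94, 159.86, 180, 180, 180].

## Interface

Orientations are given as [roll, pitch, yaw] about the fixed x, y, z axes, in that order (R = Rz(yaw) Ry(pitch) Rx(roll)).
In Python, from bench import sense, snapshot, order, finder gives the robot as it stands.
- The arm moves only by the tool send_rows, never from a script. Its argument "steps" is a list of rows, each a list of 2 entries, a list of its own where there are three numbers: the shift along the world's x, y, z in units of 30 mm (1.0 is 30 mm), then the turn, a rotation vector about the world's x, y, z in rad. In form: [[[dx, dy, dz], [wx, wy, wz]], ...]. A call has 1 to 10 rows; each row is the pose to reach, as a shift and turn from the pose commanded when the call began; what a row does not reach only later rows make up. A row lasts 1/8 s, in which the tool goes at most 62.5 mm and 10.7 degrees, less where a joint would pass 70% of its speed; a pose out of reach is approached as far as the arm can. A call with a gripper value outside its range is refused whole. "fingers" is the closure, from 0 (fully open) to 1 (shut), set as the call begins (left out, the last holds). The fingers move at their own pace and stop on an object; "squeeze" is the grip in N (left out, the last holds). Time passes only in rows, so rows that repeat a pose let the fingers close. It gives the time, the measured TCP pose, the force, the opening and the grip force at its end, in the units of the state.
- sense(): the state, without advancing time (a new reading comes with each control period).
- snapshot(name): name is "side" or "top"; returns a dict with "img" (400x640x3 uint8, red, green, blue), "K" (3x3 intrinsics, pixels), "pose" (4x4, takes a point from camera to world coordinates). Camera axes: x right, y up, looking along -z (the intrinsics and any distortion apply to the point x, -y, -z); pixel columns grow to the right and rows downward; lengths in mm; the calibration is good to about 2 mm. A picture is of the moment at which its call begins. There is no depth.
- order.hand_in(): hands the job in; it is judged then, once.
Trained networks look in the newest picture that a camera, given by its name, has taken for a name from the list of things; names that differ only in an ending like _2 or _b are one class to them, and where a whole thing is asked for, a point or a joint stands for the part that bears it (a point fixed in the world has none). Each returns a list of dicts, best first, with "confidence" (0 to 1); they miss things now and then, are a little off and sometimes report something else, mostly with a low value. They report only what shows in the picture. A call takes as long as a camera call. They do not tell look-alikes from the thing itself.
- finder.find_in(label, camera): "box" ([left, top, width, height] as shares, 0 to 1, of the picture: columns of its width, rows of its height, round what is visible of it).
- finder.trace(label, camera): "mask" (400x640 bool, what is visible of it) and "box" ([left, top, width, height] as shares, 0 to 1, of the picture: columns of its width, rows of its height, round what is visible of it).
- finder.pinpoint(label, camera): "at" ([column, row] as shares, 0 to 1, of the picture: columns of its width, rows of its height: a listed point, or the origin of a listed thing).
The state is a dict: "time": time; "joint_pos": joint angles; "qd": joint speeds; "joint_efforts": joint torques, N m; "tool_pos": TCP position; "tcp_rot": TCP orientation; "ft_force": force on the tool from outside, world axes, zero at the start; "wrist_torque": the same for the moment, N m; "finger_gap": finger opening in mm; "grip_force": force on a finger pad.
Only numpy, scipy, OpenCV 4.12 (cv2) and the standard library are available. Lean on these libraries where they do the work, as an engineer would, in place of code of your own. Each camera call takes 0.05 s, during which the arm holds its last target. There are 200 camera calls.

## Working session

There is one attempt and no reset: what is moved stays moved. The work goes in short steps, Python scripts to look and compute and a tool call to move; the robot and the scene stay as the last step left them, time stands still between calls to the robot, and variables do not carry over. Pictures are saved under pics/ and viewed, at most 10 in all, crops included, and the job is handed in when it is done.

Besides the shell and the picture viewer there is one more tool, called after "Emit:" as name([rows], argument=value, ...), one row to a line, values as JSON. send_rows: Moves the arm, as the interface text tells. Its arguments: {"type":"object","properties":{"steps":{"type":"array"},"fingers":{"type":"number"},"squeeze":{"type":"number"}},"required":["steps"]}

```bash
mkdir -p pics; ls; cat > h.py <<'E'
import numpy as np, cv2
from bench import sense, snapshot, order, finder
def snap(n,save=None):
    s=snapshot(n)
    if save: cv2.imwrite('pics/'+save,s['img'][:,:,::-1])
    return s
def ray(s,at,px=False):
    u,v=(at if px else (at[0]*640,at[1]*400))
    K=s['K'];d=np.array([(u-K[0,2])/K[0,0],-(v-K[1,2])/K[1,1],-1.])
    P=np.array(s['pose']);return P[:3,3],P[:3,:3]@d
def onz(s,at,z,px=False):
    o,d=ray(s,at,px);return o+d*(z-o[2])/d[2]
def proj(s,p):
    P=np.array(s['pose']);c=P[:3,:3].T@(np.array(p)-P[:3,3]);K=s['K']
    return np.array([K[0,2]+K[0,0]*c[0]/-c[2],K[1,2]+K[1,1]*-c[1]/-c[2]])
def tri(rs):
    A=np.zeros((3,3));b=np.zeros(3)
    for o,d in rs:
        d=d/np.linalg.norm(d);M=np.eye(3)-np.outer(d,d);A+=M;b+=M@o
    return np.linalg.solve(A,b)
E
python3 - <<'E'
from h import *
np.set_printoptions(precision=1,suppress=True)
a=snap('top','top0.png');b=snap('side','side0.png')
print({k:(v if k!='img' else 0) for k,v in a.items()},b['pose'],b.keys())
Z=dict(gap_floor=0,new_box_mid=37.5,rack_box_mid=35,button_pad=52.5,end_plate=35,frame=0,toy_cup1=0,ribbon_spool2=0)
for n,z in Z.items():
    for c,s in (('top',a),('side',b)):
        for r in finder.pinpoint(n,c)[:3]:
            print(n,c,round(r['confidence'],2),np.array(r['at'])*[640,400],onz(s,r['at'],z))
print(sense())
E
```

```text
pics
{'img': 0, 'K': array([[448.1,   0. , 318. ],
       [  0. , 448.1, 200.5],
       [  0. ,   0. ,   1. ]]), 'pose': array([[  -0. ,    1. ,   -0.1,  336.1],
       [  -1. ,   -0. ,    0. ,  -45.4],
       [   0. ,    0.1,    1. , 1529. ],
       [   0. ,    0. ,    0. ,    1. ]])} [[  -0.8    0.2   -0.5 -101.3]
 [  -0.5   -0.3    0.8  882. ]
 [   0.     0.9    0.4  557.9]
 [   0.     0.     0.     1. ]] dict_keys(['img', 'K', 'pose'])
gap_floor side 0.72 [299.4 216.8] [497.1  32.7   0. ]
gap_floor side 0.63 [356.4 165. ] [ 563.3 -498.1    0. ]
new_box_mid top 0.88 [381.1 229.2] [ 404.6 -263.9   37.5]
new_box_mid top 0.74 [331.7 238.7] [373.4 -99.3  37.5]
new_box_mid top 0.57 [380.6 191.8] [ 530.1 -264.4   37.5]
new_box_mid side 0.7 [368.9 184.8] [ 388.1 -246.5   37.5]
new_box_mid side 0.68 [339.1 177. ] [ 513.4 -251.5   37.5]
new_box_mid side 0.62 [358.5 202.6] [353.6 -94.9  37.5]
rack_box_mid top 0.89 [270.1 238.4] [375.1 105.4  35. ]
rack_box_mid top 0.6 [271.6 199.8] [504.1 101.4  35. ]
rack_box_mid side 0.84 [285.8 216.1] [495.8 104.9  35. ]
rack_box_mid side 0.66 [325.  225
[... 222 characters left out ...]
87.6 -46.6  35. ]
frame side 0.56 [299.7 219.2] [487.1  45.2   0. ]
toy_cup1 top 0.49 [185.2 207.9] [480.7 400.    0. ]
toy_cup1 side 0.7 [225.  277.4] [469.8 385.1   0. ]
ribbon_spool2 top 0.7 [448. 177.] [ 586.1 -504.1    0. ]
ribbon_spool2 side 0.39 [355.7 164.9] [ 566.3 -497.2    0. ]
{'time': 0.9, 'joint_pos': array([-79.1,   7.5,  85.3,  -0. ,  87.3,  -4.9]), 'qd': array([ 0.1, -0.1, -0.1, -0. , -0. ,  0. ]), 'joint_efforts': array([  0. , -56.9, -50.1,   0. ,   0. ,  -0. ]), 'tool_pos': array([ 162.8, -577.5,  207.8]), 'tcp_rot': array([180. ,   0. ,  15.7]), 'ft_force': array([0.6, 0.2, 0.5]), 'wrist_torque': array([-0., -0.,  0.]), 'grip_force': 0.0, 'finger_gap': 85.29179855673264}
```

```bash
python3 - <<'E'
import cv2
a=cv2.imread('pics/top0.png');b=cv2.imread('pics/side0.png')
c=a[140:280,240:440];cv2.imwrite('pics/topc.png',cv2.resize(c,(800,560),interpolation=cv2.INTER_CUBIC))
c=b[130:280,230:430];cv2.imwrite('pics/sidec.png',cv2.resize(c,(800,600),interpolation=cv2.INTER_CUBIC))
E
```

```text
(no output)
```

View pics/topc.png

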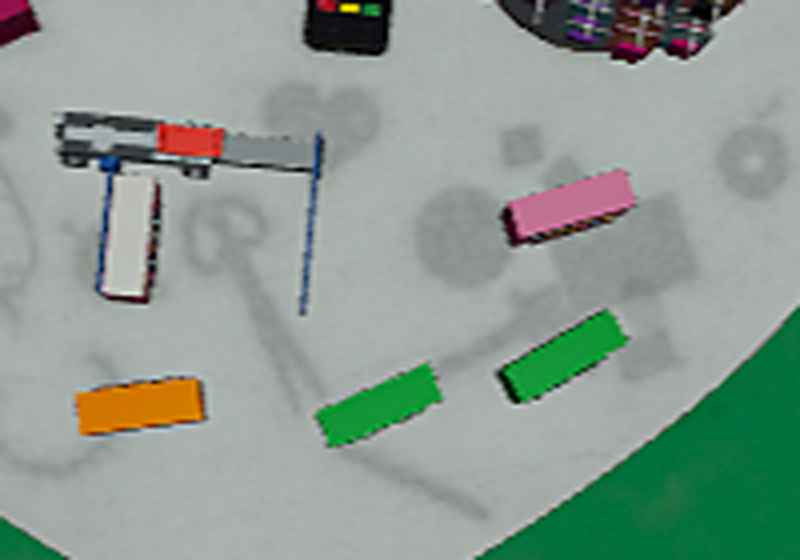

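View pics/sidec.png

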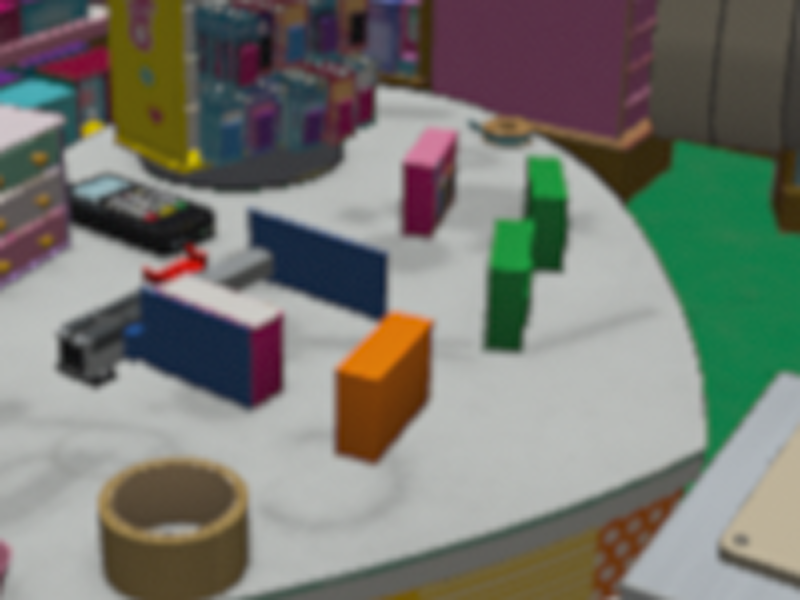

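```bash
cat > fit.py <<'E'
from h import *
from scipy.optimize import minimize
def cub(x0,x1,y0,y1,z0,z1): return np.array([[x,y,z] for x in(x0,x1) for y in(y0,y1) for z in(z0,z1)],float)
def place(c,p):
    a=p[2];R=np.array([[np.cos(a),-np.sin(a),0],[np.sin(a),np.cos(a),0],[0,0,1]]);return c@R.T+[p[0],p[1],0]
def sil(s,pts,roi,k=8):
    x0,y0,x1,y1=roi;m=np.zeros(((y1-y0)*k,(x1-x0)*k),np.float32)
    q=np.array([proj(s,p) for p in pts]);h=cv2.convexHull(((q+.5-[x0,y0])*k*16).astype(np.int32))
    cv2.fillConvexPoly(m,h,1.,shift=4);return cv2.resize(m,(x1-x0,y1-y0),interpolation=cv2.INTER_AREA)
def fit(items,p0):
    # items: (snap, cuboids list, roi, target soft mask)
    def c(p):
        e=0
        for s,cs,roi,t in items:
            r=np.max([sil(s,place(q,p),roi) for q in cs],0);e+=np.abs(r-t).sum()
        return e
    r=minimize(c,p0,method='Nelder-Mead',options=dict(initial_simplex=np.array([p0]+[np.add(p0,d) for d in((8,0,0),(0,8,0),(0,0,.1))]),xatol=.02,fatol=.01))
    return r.x,r.fun
def sub(s,roi): x0,y0,x1,y1=roi;return s['img'][y0:y1,x0:x1].astype(float)
def sat(i,lo=20,hi=90): return np.clip((i.max(2)-i.min(2)-lo)/(hi-lo),0,1)
E
python3 - <<'E'
from fit import *
np.set_printoptions(precision=3,suppress=True)
a=snap('top');b=snap('side')
ra=(360,176,404,206);rb=(322,156,352,195)
nb=[cub(-16,16,-50,50,0,75),cub(-18,-16,-42,42,8,67)]
for r,s in((ra,a),(rb,b)): 
    m=sat(sub(s,r));print(m.sum(), (m>.5).sum())
mA=sat(sub(a,ra));mB=sat(sub(b,rb))
for its in ([(a,nb,ra,mA)],[(b,nb,rb,mB)],[(a,nb,ra,mA),(b,nb,rb,mB)]): print('box',fit(its,[530,-260,.2]))
# frame from moving plate + button, top
def blue(i): return np.clip((i[...,2]-i[...,0]-15)/60,0,1)
def red(i): return np.clip((i[...,0]-i[...,1:].max(2)-30)/100,0,1)
rp=(308,170,328,224)
mp=blue(sub(a,rp)); rr=(272,164,304,186); mr=red(sub(a,rr))
print(mp.sum(),mr.sum())
pl=[cub(-50,100,-83,-79,4,70)]; bt=[cub(72,96,3,47,49,52.5),cub(72,96,3,6,49,61.5),cub(72,96,44,47,49,61.5)]
rpb=(288,180,330,212); mpb=blue(sub(b,rpb))
cv2.imwrite('pics/m.png',cv2.resize(mpb*255,None,fx=8,fy=8))
print('plate',fit([(a,pl,rp,mp)],[495,30,-.1]))
print('plate+btn',fit([(a,pl,rp,mp),(a,bt,rr,mr)],[495,30,-.1]))
# side: back face of plate from hull
print('side plate',fit([(b,pl,rpb,mpb)],[495,30,-.1]))
for n,roi in (('fixplate',(262,176,272,216)),):
    m=blue(sub(a,roi));print(fit([(a,[cub(-50,62,85,89,0,70)],roi,m)],[495,30,-.1]))
E
```

```text
272.51428571428573 298
180.25714285714287 182
box (array([ 530.765, -266.381,    0.302]), np.float64(115.75669642857142))
box (array([ 540.686, -274.816,    0.494]), np.float64(116.43928571428572))
box (array([ 533.596, -269.948,    0.405]), np.float64(263.5334821428571))
51.983333333333334 113.89999999999999
plate (array([500.757,  31.443,  -0.092]), np.float64(20.132291666666667))
plate+btn (array([500.445,  31.516,  -0.093]), np.float64(45.29479166666667))
side plate (array([535.047,  48.68 ,  -0.997]), np.float64(221.05729166666669))
(array([515.38 ,  33.722,  -0.031]), np.float64(85.90729166666667))[ WARN:0@0.742] global loadsave.cpp:1063 imwrite_ Unsupported depth image for selected encoder is fallbacked to CV_8U.
```

```bash
python3 - <<'E'
from fit import *
a=snap('top');b=snap('side')
ra=(360,176,404,206);rb=(322,156,352,195)
def poly(im,s,pts,roi,k,col):
    q=np.array([proj(s,p) for p in pts]);h=cv2.convexHull((((q+.5-roi[:2])*k)).astype(np.int32));cv2.polylines(im,[h],True,col,1)
def show(s,roi,k,lst):
    x0,y0,x1,y1=roi;im=cv2.resize(np.ascontiguousarray(s['img'][y0:y1,x0:x1,::-1]),None,fx=k,fy=k,interpolation=cv2.INTER_NEAREST)
    for pts,c in lst: poly(im,s,pts,roi,k,c)
    return im
f=[500.4,31.5,-.093];n=[530.8,-266.4,.3]
L=[(place(cub(-16,16,-50,50,0,75),n),(0,255,0)),(place(cub(-50,100,-83,-79,4,70),f),(0,255,255)),(place(cub(-50,62,85,89,0,70),f),(0,255,255)),
 (place(cub(-50,50,47,85,0,70),f),(255,255,0)),(place(cub(68,100,8,140,10,40),f),(0,0,255)),(place(cub(72,96,3,47,49,52.5),f),(255,0,0))]
A=show(a,(250,160,410,220),5,L);B=show(b,(240,150,360,240),5,L)
im=np.zeros((600,800,3),np.uint8);im[:300]=A
B2=cv2.resize(B,(400,300),interpolation=cv2.INTER_AREA);im[300:,:400]=show(b,(240,172,340,247),4,L);im[300:,400:600]=show(b,(320,150,353,200),6,L)[:300,:200] if 0 else cv2.resize(show(b,(320,150,352,198),8,L),(200,300))
cv2.imwrite('pics/ov.png',im)
E
```

```text
(no output)
```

View pics/ov.png

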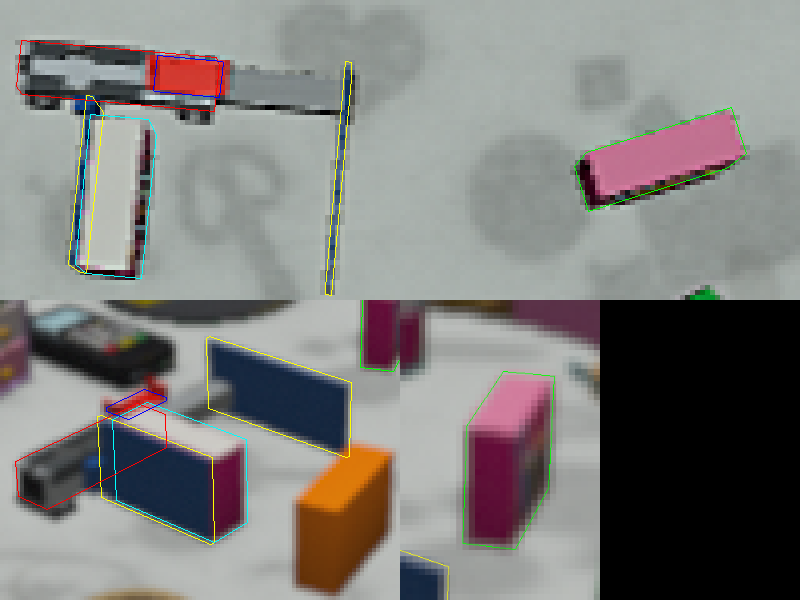

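Emit:
send_rows([
  [[1.2,1.0,0],[0,0,0.16]],
  [[2.5,2.1,0],[0,0,0.32]],
  [[3.7,3.1,0],[0,0,0.48]],
  [[4.9,4.2,-0.3],[0,0,0.64]],
  [[6.1,5.2,-0.6],[0,0,0.8]],
  [[7.4,6.2,-1],[0,0,0.96]],
  [[8.6,7.3,-1.5],[0,0,1.12]],
  [[9.8,8.3,-2],[0,0,1.28]],
  [[11.0,9.3,-2.5],[0,0,1.44]],
  [[12.27,10.38,-3],[0,0,1.597]],
], fingers=0, squeeze=30)

```text
time: 2.35
tool_pos: [532.0, -265.1, 117.5]
tcp_rot: [180.0, 0.0, 107.5]
ft_force: [-0.2, -0.3, 0.5]
finger_gap: 85.7
grip_force: 0.0
```

Emit:
send_rows([
  [[0,0,0],[0,0,0]],
  [[0,0,0],[0,0,0]],
])

```text
time: 2.6
tool_pos: [530.8, -266.2, 117.8]
tcp_rot: [-180.0, 0.0, 107.2]
ft_force: [0.2, -0.6, -0.1]
finger_gap: 85.5
grip_force: 0.0
```

Emit:
send_rows([
  [[0,0,-0.8],[0,0,0]],
  [[0,0,-1.6],[0,0,0]],
  [[0,0,-2.3],[0,0,0]],
  [[0,0,-2.75],[0,0,0]],
  [[0,0,-2.93],[0,0,0]],
  [[0,0,-2.93],[0,0,0]],
])

```text
time: 3.35
tool_pos: [531.0, -266.2, 30.0]
tcp_rot: [-180.0, 0.0, 107.2]
ft_force: [0.3, -0.3, -0.2]
finger_gap: 85.4
grip_force: 0.0
```

Emit:
send_rows([
  [[0,0,0],[0,0,0]],
  [[0,0,0],[0,0,0]],
  [[0,0,0],[0,0,0]],
  [[0,0,0],[0,0,0]],
  [[0,0,0],[0,0,0]],
  [[0,0,0],[0,0,0]],
], fingers=1, squeeze=35)

```text
time: 4.1
tool_pos: [531.2, -266.3, 30.5]
tcp_rot: [180.0, 0.0, 107.2]
ft_force: [-1.7, -0.0, 5.6]
finger_gap: 31.9
grip_force: 36.4
```

Emit:
send_rows([
  [[0,0,0.5],[0,0,0]],
  [[0,0,1.2],[0,0,0]],
  [[0,0,2.0],[0,0,0]],
  [[0,0,2.8],[0,0,0]],
  [[0,0,3.33],[0,0,0]],
  [[0,0,3.33],[0,0,0]],
])

```text
time: 4.85
tool_pos: [532.1, -266.8, 132.2]
tcp_rot: [179.9, 0.2, 107.2]
ft_force: [0.8, -1.0, -1.7]
finger_gap: 31.7
grip_force: 35.8
```

```bash
python3 - <<'E'
from h import *
s=sense();print(s['tool_pos'],s['tcp_rot'],s['ft_force'],s['finger_gap'],s['joint_pos'])
f=np.array([500.4,31.5]);a=-.093
for y in(0,):
  print(f+y*np.array([-np.sin(a),np.cos(a)]))
E
```

```text
[ 532.14674185 -266.78718132  132.17397944] [1.79854308e+02 1.64426519e-01 1.07248515e+02] [ 0.81379567 -1.00589263 -1.70717701] 31.734936110387245 [-3.15615107e+01  9.17502834e+00  9.13882995e+01  1.37773480e-03
  7.92169900e+01 -4.88104898e+01]
[500.4  31.5]
```

Emit:
send_rows([
  [[-0.1,0.8,0],[0,0,0.1]],
  [[-0.2,1.9,0],[0,0,0.22]],
  [[-0.3,3.1,0],[0,0,0.36]],
  [[-0.4,4.3,0],[0,0,0.5]],
  [[-0.5,5.5,0],[0,0,0.64]],
  [[-0.6,6.7,0],[0,0,0.78]],
  [[-0.75,7.9,0],[0,0,0.92]],
  [[-0.9,8.9,0],[0,0,1.06]],
  [[-1.0,9.6,0],[0,0,1.14]],
  [[-1.02,9.92,0],[0,0,1.178]],
])

```text
time: 6.1
tool_pos: [499.5, 32.5, 128.8]
tcp_rot: [-180.0, -0.1, 174.9]
ft_force: [0.3, -0.8, -0.9]
finger_gap: 31.6
grip_force: 35.8
```

Emit:
send_rows([
  [[0,0,0],[0,0,0]],
  [[0,0,-0.5],[0,0,0]],
  [[0,0,-1.2],[0,0,0]],
  [[0,0,-1.8],[0,0,0]],
  [[0,0,-2],[0,0,0]],
  [[0,0,-2],[0,0,0]],
])

```text
time: 6.85
tool_pos: [500.0, 31.3, 69.2]
tcp_rot: [-180.0, -0.1, 174.7]
ft_force: [0.3, 0.8, -0.8]
finger_gap: 31.2
grip_force: 35.8
```

```bash
python3 - <<'E'
from fit import *
a=snap('top');b=snap('side')
s=sense();print(s['tool_pos'],s['tcp_rot'],s['ft_force'],s['finger_gap'])
def panel(s,roi,k):
    x0,y0,x1,y1=roi;return cv2.resize(np.ascontiguousarray(s['img'][y0:y1,x0:x1,::-1]),None,fx=k,fy=k,interpolation=cv2.INTER_NEAREST)
cv2.imwrite('pics/p1.png',np.hstack([panel(a,(255,150,335,225),5),panel(b,(250,150,330,225),5)]))
E
```

```text
[500.89563973  31.40991874  70.4543751 ] [1.79997076e+02 5.80275402e-02 1.74728528e+02] [-0.10030457 -0.16227658 -1.02556546] 31.355042875968692
```

View pics/p1.png

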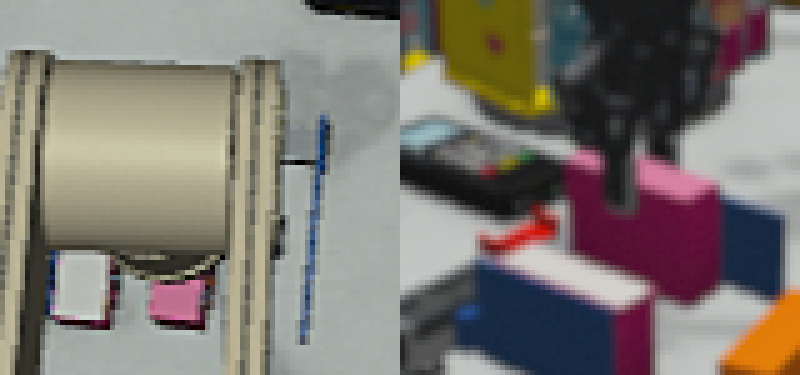

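Emit:
send_rows([
  [[0,0,-0.5],[0,0,0]],
  [[0,0,-0.9],[0,0,0]],
  [[0,0,-1.15],[0,0,0]],
  [[0,0,-1.25],[0,0,0]],
  [[0,0,-1.31],[0,0,0]],
  [[0,0,-1.33],[0,0,0]],
  [[0,0,-1.33],[0,0,0]],
])

```text
time: 7.82
tool_pos: [500.7, 31.5, 30.5]
tcp_rot: [-180.0, 0.0, 174.7]
ft_force: [-3.2, 0.0, 4.6]
finger_gap: 31.6
grip_force: 36.1
```

Emit:
send_rows([
  [[0,0,0],[0,0,0]],
  [[0,0,0],[0,0,0]],
  [[0,0,0],[0,0,0]],
  [[0,0,0],[0,0,0]],
], fingers=0.46)

```text
time: 8.32
tool_pos: [500.4, 31.5, 29.9]
tcp_rot: [-180.0, 0.0, 174.7]
ft_force: [-0.1, -0.2, -0.1]
finger_gap: 46.4
grip_force: 0.0
```

Emit:
send_rows([
  [[0,0,0.5],[0,0,0]],
  [[0,0,1.4],[0,0,0]],
  [[0,0,2.4],[0,0,0]],
  [[0,0,3.0],[0,0,0]],
])

```text
time: 8.82
tool_pos: [501.5, 31.5, 122.7]
tcp_rot: [180.0, 0.2, 174.7]
ft_force: [0.2, 0.6, -0.1]
finger_gap: 46.3
grip_force: 0.0
```

Emit:
send_rows([
  [[0,0,0.1],[0,0,-0.15]],
  [[0,-0.3,0.1],[0,0,-0.32]],
  [[0,-0.6,0.1],[0,0,-0.5]],
  [[0,-0.9,0.1],[0,0,-0.68]],
  [[0,-1.2,0.1],[0,0,-0.86]],
  [[-0.05,-1.4,0.1],[0,0,-1.04]],
  [[-0.1,-1.5,0.1],[0,0,-1.22]],
  [[-0.15,-1.66,0.1],[0,0,-1.4]],
  [[-0.15,-1.66,0.1],[0,0,-1.57]],
  [[-0.15,-1.66,0.1],[0,0,-1.571]],
], fingers=1)

```text
time: 10.07
tool_pos: [495.8, -18.3, 123.1]
tcp_rot: [-180.0, -0.0, 84.8]
ft_force: [0.5, -0.1, -0.5]
finger_gap: 0.3
grip_force: 0.0
```

```bash
python3 - <<'E'
from fit import *
a=snap('top');b=snap('side')
s=sense();print(s['tool_pos'],s['tcp_rot'],s['ft_force'],s['finger_gap'])
def panel(s,roi,k):
    x0,y0,x1,y1=roi;return cv2.resize(np.ascontiguousarray(s['img'][y0:y1,x0:x1,::-1]),None,fx=k,fy=k,interpolation=cv2.INTER_NEAREST)
cv2.imwrite('pics/p2.png',np.hstack([panel(a,(255,150,335,225),5),panel(b,(250,150,330,225),5)]))
E
```

```text
[495.83826908 -18.23863796 123.04458684] [ 1.79997949e+02 -2.05379439e-03  8.49596827e+01] [ 0.11080471 -0.32456134  1.07992608] 0.41135583383059765
```

View pics/p2.png

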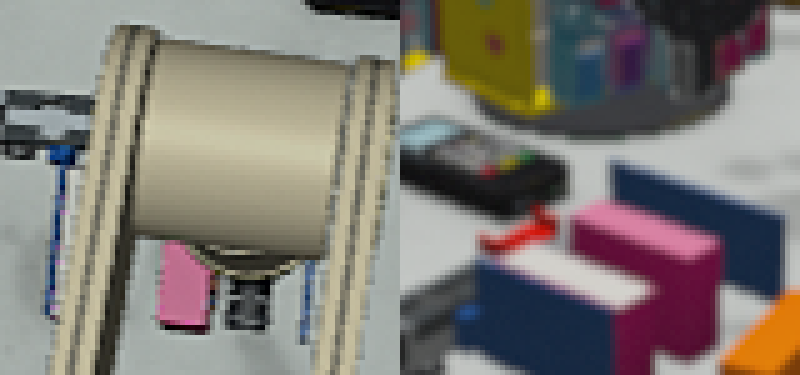

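Emit:
send_rows([
  [[0,0,-0.8],[0,0,0]],
  [[0,0,-1.7],[0,0,0]],
  [[0,0,-2.6],[0,0,0]],
  [[0,0,-3.2],[0,0,0]],
  [[0,0,-3.43],[0,0,0]],
  [[0,0,-3.43],[0,0,0]],
])

```text
time: 10.92
tool_pos: [495.9, -18.2, 20.1]
tcp_rot: [-180.0, 0.0, 84.8]
ft_force: [0.7, 0.7, -1.1]
finger_gap: -0.1
grip_force: 0.0
```

Emit:
send_rows([
  [[0.02,0.2,0],[0,0,0]],
  [[0.04,0.4,0],[0,0,0]],
  [[0.055,0.57,0],[0,0,0]],
  [[0.06,0.67,0],[0,0,0]],
  [[0.07,0.77,0],[0,0,0]],
  [[0.08,0.87,0],[0,0,0]],
  [[0.09,0.97,0],[0,0,0]],
  [[0.1,1.07,0],[0,0,0]],
  [[0.11,1.17,0],[0,0,0]],
  [[0.118,1.27,0],[0,0,0]],
])

```text
time: 12.18
tool_pos: [499.3, 20.1, 19.9]
tcp_rot: [-180.0, -0.0, 84.7]
ft_force: [0.3, 0.3, 1.0]
finger_gap: -0.2
grip_force: 0.0
```

Emit:
send_rows([
  [[0.005,0.06,0],[0,0,0]],
  [[0.01,0.12,0],[0,0,0]],
  [[0.015,0.17,0],[0,0,0]],
  [[0.02,0.21,0],[0,0,0]],
  [[0.022,0.23,0],[0,0,0]],
])

```text
time: 12.8
tool_pos: [499.9, 25.9, 19.9]
tcp_rot: [-180.0, 0.1, 84.7]
ft_force: [0.2, -3.0, -0.3]
finger_gap: 0.1
grip_force: 1.5
```

```bash
python3 - <<'E'
from fit import *
a=snap('top');b=snap('side')
print([np.round(sense()['ft_force'],1) for i in range(3)])
def panel(s,roi,k):
    x0,y0,x1,y1=roi;return cv2.resize(np.ascontiguousarray(s['img'][y0:y1,x0:x1,::-1]),None,fx=k,fy=k,interpolation=cv2.INTER_NEAREST)
cv2.imwrite('pics/p3.png',np.hstack([panel(a,(255,150,335,225),5),panel(b,(250,150,330,225),5)]))
E
```

```text
[array([-0.1, -3.4, -1. ]), array([-0.1, -3.4, -1. ]), array([-0.1, -3.4, -1. ])]
```

View pics/p3.png

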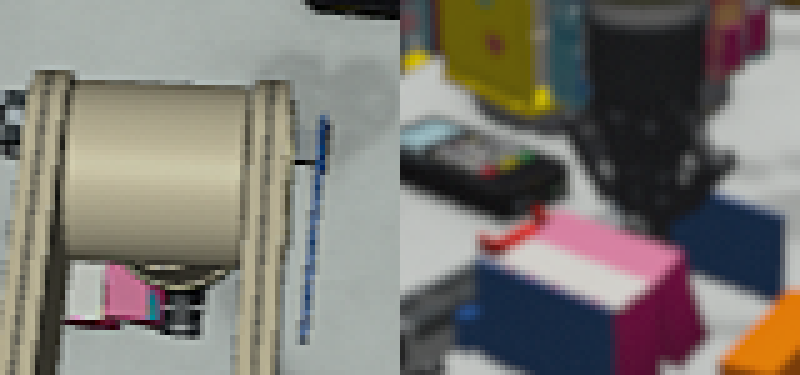

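Emit:
send_rows([
  [[-0.005,-0.05,0],[0,0,0]],
  [[-0.01,-0.1,0],[0,0,0]],
  [[-0.015,-0.15,0],[0,0,0]],
  [[-0.02,-0.2,0],[0,0,0]],
  [[-0.025,-0.25,0],[0,0,0]],
  [[-0.03,-0.32,0],[0,0,0]],
  [[-0.035,-0.4,0],[0,0,0]],
  [[-0.04,-0.48,0],[0,0,0]],
  [[-0.05,-0.56,0],[0,0,0]],
  [[-0.06,-0.6,0],[0,0,0]],
])

```text
time: 14.15
tool_pos: [498.2, 8.6, 20.0]
tcp_rot: [180.0, -0.0, 84.7]
ft_force: [0.2, 0.1, 0.4]
finger_gap: 0.3
grip_force: 0.0
```

```bash
python3 - <<'E'
from fit import *
a=snap('top');b=snap('side')
print([np.round(sense()['ft_force'],1) for i in range(3)],sense()['tool_pos'])
def panel(s,roi,k):
    x0,y0,x1,y1=roi;return cv2.resize(np.ascontiguousarray(s['img'][y0:y1,x0:x1,::-1]),None,fx=k,fy=k,interpolation=cv2.INTER_NEAREST)
cv2.imwrite('pics/p4.png',np.hstack([panel(a,(262,190,312,225),8),panel(b,(260,180,310,225),8)[:280]]))
E
```

```text
[array([-0.3, -0.2,  0.4]), array([-0.3, -0.2,  0.4]), array([-0.3, -0.2,  0.4])] [498.23293621   8.5999169   20.01961877]
```

View pics/p4.png

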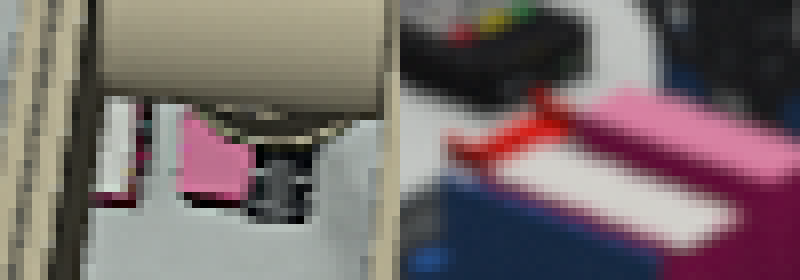

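Emit:
send_rows([
  [[-0.02,-0.2,0],[0.05,-0.005,0]],
  [[-0.02,-0.2,0],[0.1,-0.01,0]],
  [[-0.02,-0.2,-0.1],[0.15,-0.014,0]],
  [[-0.02,-0.2,-0.27],[0.15,-0.014,0]],
  [[-0.02,-0.2,-0.27],[0.15,-0.014,0]],
])

```text
time: 14.88
tool_pos: [497.1, 2.8, 11.3]
tcp_rot: [-179.9, -8.6, 84.7]
ft_force: [-0.3, 0.8, 0.3]
finger_gap: -0.0
grip_force: 0.0
```

Emit:
send_rows([
  [[0.01,0.12,0],[0,0,0]],
  [[0.02,0.24,0],[0,0,0]],
  [[0.03,0.34,0],[0,0,0]],
  [[0.04,0.42,0],[0,0,0]],
  [[0.045,0.48,0],[0,0,0]],
  [[0.05,0.54,0],[0,0,0]],
  [[0.055,0.6,0],[0,0,0]],
  [[0.06,0.66,0],[0,0,0]],
  [[0.065,0.7,0],[0,0,0]],
  [[0.065,0.7,0],[0,0,0]],
])

```text
time: 16.12
tool_pos: [499.5, 23.9, 11.8]
tcp_rot: [-180.0, -8.6, 84.7]
ft_force: [-0.3, 0.4, 0.5]
finger_gap: -0.2
grip_force: 0.1
```

```bash
python3 - <<'E'
from fit import *
a=snap('top');b=snap('side')
print([np.round(sense()['ft_force'],1) for i in range(3)],sense()['tool_pos'])
def panel(s,roi,k):
    x0,y0,x1,y1=roi;return cv2.resize(np.ascontiguousarray(s['img'][y0:y1,x0:x1,::-1]),None,fx=k,fy=k,interpolation=cv2.INTER_NEAREST)
cv2.imwrite('pics/p5.png',np.hstack([panel(a,(262,190,312,225),8),panel(b,(260,190,310,225),8)[:280]]))
E
```

```text
[array([-0.2, -0.1,  0.5]), array([-0.2, -0.1,  0.5]), array([-0.2, -0.1,  0.5])] [499.45768345  23.79172721  11.78847965]
```

View pics/p5.png

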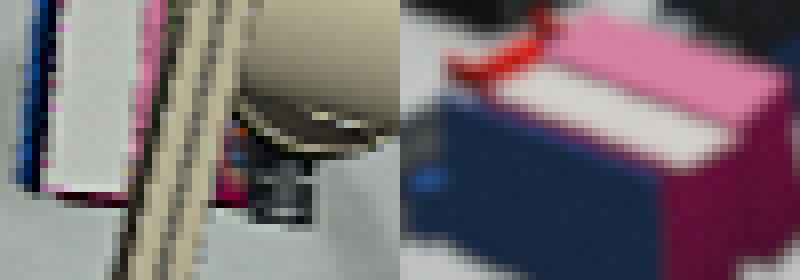

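Emit:
send_rows([
  [[0.003,0.03,0],[0,0,0]],
  [[0.006,0.06,0],[0,0,0]],
  [[0.009,0.09,0],[0,0,0]],
  [[0.01,0.12,0],[0,0,0]],
  [[0.01,0.12,0],[0,0,0]],
])

```text
time: 16.85
tool_pos: [499.8, 27.4, 11.9]
tcp_rot: [180.0, -8.6, 84.7]
ft_force: [-1.0, -0.6, 0.2]
finger_gap: -0.3
grip_force: 0.2
```

```bash
cat > pk.py <<'E'
from fit import *
b=snap('side')
roi=(260,170,325,235)
i=sub(b,roi);r,g,bl=i[...,0],i[...,1],i[...,2]
m=((r>185)&(r-g>50)&(bl-g>15)&(bl>110)).astype(np.uint8)
n,l,st,c=cv2.connectedComponentsWithStats(m);k=1+np.argmax(st[1:,4]);mm=(l==k).astype(float)
print('area',st[k,4])
class F: pass
best=fit([(b,[cub(-16,16,-50,50,74.9,75)],roi,mm)],[500,55,1.48])
p=best[0];f=np.array([500.4,31.5]);a=-.093
d=p[:2]-f;print('box',p,best[1],'frame xy',d@[np.cos(a),np.sin(a)],d@[-np.sin(a),np.cos(a)],'yaw rel',np.degrees(p[2]-a)-90)
s=sense();d=s['tool_pos'][:2]-f;print('tcp frame',d@[np.cos(a),np.sin(a)],d@[-np.sin(a),np.cos(a)],s['ft_force'],s['time'])
E
python3 pk.py
```

```text
area 173
box [507.12030951  60.13877295   1.4167942 ] 32.265625 frame xy 4.031700230075367 29.139102066775937 yaw rel -3.4951643625880706
tcp frame -0.14208063875635474 -4.148991094852527 [-0.18783798  0.13179109  0.05647913] 16.9
```

Emit:
send_rows([
  [[0.003,0.03,0],[0,0,0]],
  [[0.006,0.06,0],[0,0,0]],
  [[0.009,0.09,0],[0,0,0]],
  [[0.01,0.1,0],[0,0,0]],
  [[0.01,0.1,0],[0,0,0]],
])

```text
time: 17.52
tool_pos: [500.2, 30.4, 11.9]
tcp_rot: [180.0, -8.6, 84.7]
ft_force: [-0.5, -0.5, 0.6]
finger_gap: 0.0
grip_force: 0.2
```

```bash
python3 pk.py
```

```text
area 165
box [507.42574506  60.54851095   1.42343441] 26.328125 frame xy 4.297765141668018 29.575434007388335 yaw rel -3.1147086792421277
tcp frame -0.10258305087293006 -1.146632839045343 [ 0.27896433 -0.33953731  0.14457723] 17.575
```

Emit:
send_rows([
  [[0.003,0.03,0],[0,0,0]],
  [[0.006,0.06,0],[0,0,0]],
  [[0.009,0.09,0],[0,0,0]],
  [[0.009,0.09,0],[0,0,0]],
])

```text
time: 18.08
tool_pos: [500.5, 33.1, 11.9]
tcp_rot: [180.0, -8.6, 84.7]
ft_force: [-0.4, -0.8, -0.7]
finger_gap: -0.2
grip_force: 0.2
```

```bash
python3 pk.py
```

```text
area 159
box [507.41359089  62.49943333   1.45660976] 22.671875 frame xy 4.10448914534694 31.516796991140545 yaw rel -1.2139009173036328
tcp frame -0.07827370466322832 1.5788579469892596 [-0.32508821 -0.62594566 -0.38101821] 18.125
```

Emit:
send_rows([
  [[0.003,0.03,0],[0,0,0]],
  [[0.006,0.06,0],[0,0,0]],
  [[0.006,0.06,0],[0,0,0]],
  [[0.006,0.06,0],[0,0,0]],
])

```text
time: 18.62
tool_pos: [500.6, 34.8, 11.9]
tcp_rot: [180.0, -8.6, 84.7]
ft_force: [0.6, -0.5, 0.3]
finger_gap: -0.3
grip_force: 0.2
```

```bash
python3 pk.py
```

```text
area 150
box [507.10723211  63.02673091   1.44454018] 19.3125 frame xy 3.7504862438312307 32.01336560190736 yaw rel -1.905436798701814
tcp frame -0.04605467355788348 3.3624556913414865 [ 0.81483412 -0.9678602  -0.30803484] 18.675
```

Emit:
send_rows([
  [[0.003,0.03,0],[0,0,0]],
  [[0.006,0.06,0],[0,0,0]],
  [[0.006,0.06,0],[0,0,0]],
  [[0.006,0.06,0],[0,0,0]],
])

```text
time: 19.18
tool_pos: [500.8, 36.6, 11.9]
tcp_rot: [180.0, -8.6, 84.7]
ft_force: [-0.3, 0.2, 0.5]
finger_gap: -0.2
grip_force: 0.2
```

```bash
cat >> pk.py <<'E'
print('exp area',sil(b,place(cub(-16,16,-50,50,74.9,75),p),roi).sum())
cv2.imwrite('pics/pk.png',cv2.resize(b['img'][180:230,260:320,::-1],None,fx=12,fy=12,interpolation=cv2.INTER_CUBIC))
E
python3 pk.py
```

```text
area 143
box [506.18970391  64.30470432   1.44284466] 19.96875 frame xy 2.7182427510260188 33.20060923226075 yaw rel -2.00258294301743
tcp frame -0.08901514531315899 5.158937622952067 [-0.14732028 -0.14060939  0.34951764] 19.225
exp area 152.46875
```

View pics/pk.png

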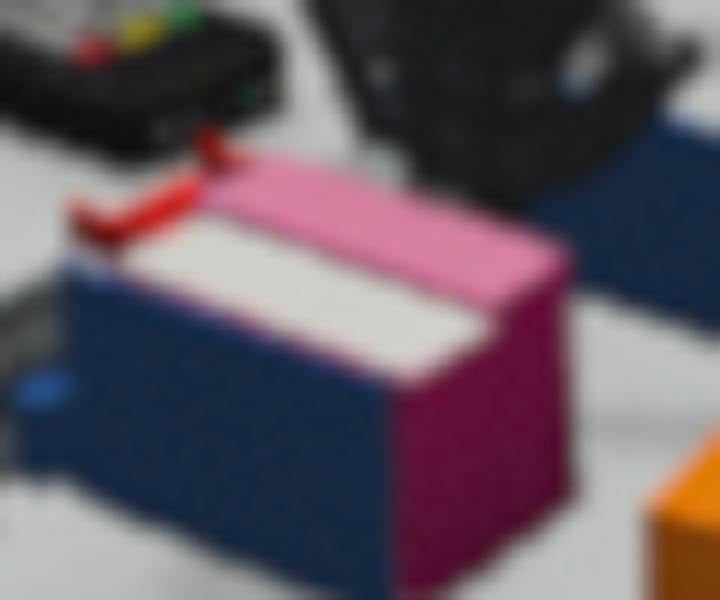

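Emit:
send_rows([
  [[-0.01,-0.1,0],[0,0,0]],
  [[-0.03,-0.3,0],[0,0,0]],
  [[-0.05,-0.5,0.1],[0,0,0]],
  [[-0.05,-0.6,0.8],[-0.05,0.005,0]],
  [[-0.05,-0.7,1.8],[-0.1,0.01,0]],
  [[-0.05,-0.7,2.8],[-0.15,0.014,0]],
  [[-0.05,-0.6,3.4],[-0.15,0.014,0]],
])

```text
time: 20.1
tool_pos: [500.2, 19.0, 115.9]
tcp_rot: [179.9, -0.0, 84.8]
ft_force: [0.4, 0.1, 0.2]
finger_gap: -0.2
grip_force: 0.0
```

Emit:
send_rows([
  [[0.4,0.2,0],[0,0,0]],
  [[1.2,0.6,0],[0,0,0]],
  [[2.2,0.9,0],[0,0,0]],
  [[2.8,1.1,-0.3],[0,0,0]],
  [[2.917,1.133,-0.9],[0,0,0]],
  [[2.917,1.133,-1.3],[0,0,0]],
  [[2.917,1.133,-1.3],[0,0,0]],
])

```text
time: 20.98
tool_pos: [584.5, 52.3, 72.2]
tcp_rot: [-179.7, 0.0, 84.7]
ft_force: [0.1, 0.2, -0.5]
finger_gap: 0.0
grip_force: 0.0
```

```bash
python3 pk.py; python3 - <<'E'
from fit import *
a=snap('top')
print(sense()['tool_pos'],sense()['tcp_rot'])
E
```

```text
area 118
box [504.03141886  59.14591248   1.43523215] 33.578125 frame xy 1.0483608423212052 27.8636792134066 yaw rel -2.4387476962537136
tcp frame 82.76376535642834 28.63285800434662 [-0.73384449  0.06529658  0.45196343] 21.025
exp area 151.23438
[586.26393124  52.36770476  74.70264705] [-1.79964941e+02 -7.14921270e-04  8.47121772e+01]
```

Emit:
send_rows([
  [[0,0,-0.3],[0,0,0]],
  [[0,0,-0.55],[0,0,0]],
  [[0,0,-0.7],[0,0,0]],
  [[0,0,-0.7],[0,0,0]],
  [[0,0,-0.75],[0,0,0]],
  [[0,0,-0.8],[0,0,0]],
  [[0,0,-0.8],[0,0,0]],
])

```text
time: 21.95
tool_pos: [586.8, 52.6, 50.8]
tcp_rot: [-180.0, 0.0, 84.7]
ft_force: [-0.1, -0.1, -0.4]
finger_gap: 0.2
grip_force: 0.0
```

Emit:
send_rows([
  [[0,0,-0.02],[0,0,0]],
  [[0,0,-0.05],[0,0,0]],
  [[0,0,-0.05],[0,0,0]],
])

```text
time: 22.32
tool_pos: [586.8, 52.6, 49.3]
tcp_rot: [-180.0, 0.0, 84.7]
ft_force: [-0.1, -0.6, 0.6]
finger_gap: 0.1
grip_force: 0.0
```

Emit:
send_rows([
  [[0,0,-0.02],[0,0,0]],
  [[0,0,-0.05],[0,0,0]],
  [[0,0,-0.05],[0,0,0]],
])

```text
time: 22.7
tool_pos: [586.7, 52.6, 47.8]
tcp_rot: [-180.0, 0.0, 84.7]
ft_force: [0.3, 0.6, 0.3]
finger_gap: -0.0
grip_force: 0.0
```

```bash
python3 - <<'E'
from fit import *
b=snap('side');print(np.round(sense()['ft_force'],1))
roi=(255,180,300,215);o=cv2.imread('pics/side0.png')[roi[1]:roi[3],roi[0]:roi[2],::-1].astype(float)
red=lambda i:(i[...,0]-i[...,1:].max(2)>60)
i=sub(b,roi)
f=[500.4,31.5,-.093]
for m in(red(o),red(i)):
    ys,xs=np.nonzero(m);print(len(xs),xs.mean()+roi[0],ys.mean()+roi[1],xs.min()+roi[0],xs.max()+roi[0],ys.min()+roi[1],ys.max()+roi[1])
print([proj(b,place(np.array([[x,y,z]]),f)[0]).round(1) for x,y,z in((84,25,52.5),(84,47,61),(84,3,61),(72,25,52.5),(96,25,52.5))],'tip',proj(b,sense()['tool_pos']))
L=np.hstack([cv2.resize(x[:, :, ::-1],None,fx=8,fy=8,interpolation=cv2.INTER_CUBIC) for x in(o,i)]);cv2.imwrite('pics/bt.png',L)
E
```

```text
[ 0.6 -0.3  0.4]
60 274.68333333333334 195.78333333333333 267 280 184 199
55 274.1272727272727 196.23636363636365 266 281 191 200
[array([273.6, 197. ]), array([268.6, 196.9]), array([278.2, 192.4]), array([276.3, 198. ]), array([270.9, 196. ])] tip [272.74546076 198.74731652][ WARN:0@0.467] global loadsave.cpp:1063 imwrite_ Unsupported depth image for selected encoder is fallbacked to CV_8U.
```

View pics/bt.png

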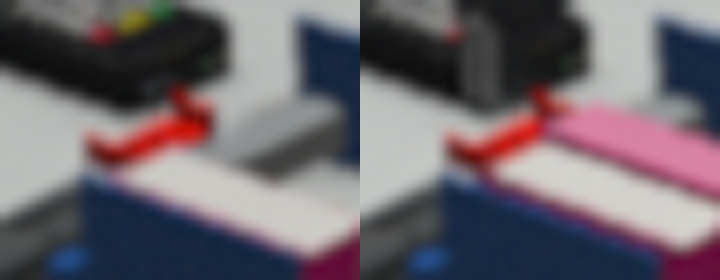

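```bash
python3 - <<'E'
from fit import *
b=snap('side');o=cv2.imread('pics/side0.png')[:,:,::-1].astype(float).mean(2);i=b['img'].astype(float).mean(2)
np.set_printoptions(linewidth=200)
print('cols 262-290, rows 184-203, new');print(i[184:204,262:290].astype(int))
print('diff');print((i-o)[184:204,262:290].astype(int))
for c,r in((270,193.5),):
  for z in(47.8,60,70): print(z,onz(b,(c,r),z,True))
E
```

```text
cols 262-290, rows 184-203, new
[[ 42  56  73  80  79  66  61  61  65  58  41  28  28  28  28  32  32  33  32  29  38  95 161 188 192 192 192 193]
 [ 30  34  41  43  45  49  57  60  65  60  44  29  30  29  30  29  30  29  26  22  34  93 161 189 193 192 193 193]
 [ 23  30  33  34  34  45  60  61  65  63  46  31  27  28  27  28  27  22  28  30  46  98 161 189 192 192 192 192]
 [ 21  21  24  26  29  43  61  59  65  64  48  30  25  25  22  22  22  24  33  41  51  98 159 186 190 191 191 192]
 [ 18  18  19  22  22  39  59  60  65  64  49  29  28  27  23  22  25  25  35  40  50  97 155 183 188 190 191 192]
 [ 17  17  18  18  20  37  58  60  65  66  48  29  29  29  26  27  27  27  39  61  85 125 163 182 187 189 191 192]
 [ 38  27  24  17  16  34  59  60  67  68  49  31  31  33  35  35  41  60  86 115 138 160 177 185 188 190 191 191]
 [ 90  72  57  38  25  33  55  59  67  69  54  37  34  41  47  54  74 109 135 159 172 180 184 187 189 189 188 186]
 [144 132 113  88  68  56  53  50  61  67  61  53  57  65  65  61  88 126 149 165 179 183 182 184 185 184 179 173]
 [178 172 159 143 130 112  88  66
[... 2972 characters left out ...]
   6   5   3   3   1   0   0   2   3   4   4   5   9  20  28  31  31  20  11   0 -12  -8  11  35  58  81]
 [  6   7   7   6   3   4   3 -13 -22 -13  -1   5   7   7   8   9  12  17  23  29  34  40  41  51  56  51  47  55]
 [  7   6   6   5   3   6   4 -30 -60 -50 -24  -7   0   5   7   8   7   8  10  13  20  33  44  59  72  75  67  50]
 [  6   5   5   3   4   6   5 -28 -66 -76 -58 -41 -28 -15  -3   3   7   7   7   8   9  12  16  26  41  58  66  60]
 [  6   4   2   2   2   3   3 -10 -31 -54 -66 -69 -67 -53 -35 -19  -6   0   5   6   7   7   7   9  14  25  36  40]]
47.8 [619.57359404  25.97506283  47.8       ]
60 [602.33170342  46.44875841  60.        ]
70 [588.19900618  63.23047609  70.        ]
```

Emit:
send_rows([
  [[0,0,-0.07],[0,0,0]],
  [[0,0,-0.14],[0,0,0]],
  [[0,0,-0.2],[0,0,0]],
  [[0,0,-0.24],[0,0,0]],
  [[0,0,-0.27],[0,0,0]],
  [[0,0,-0.3],[0,0,0]],
  [[0,0,-0.3],[0,0,0]],
])

```text
time: 23.68
tool_pos: [586.8, 52.6, 38.8]
tcp_rot: [-180.0, 0.0, 84.7]
ft_force: [0.4, -0.2, 0.0]
finger_gap: 0.1
grip_force: 0.0
```

```bash
cat > tip.py <<'E'
from fit import *
b=snap('side');o=cv2.imread('pics/side0.png')[:,:,::-1].astype(float);i=b['img'].astype(float)
np.set_printoptions(linewidth=200)
s=sense();print(np.round(s['ft_force'],1),s['tool_pos'].round(1),s['time'])
print(i[188:204,262:286].mean(2).astype(int))
E
python3 tip.py
```

```text
[0.3 0.  0.1] [586.8  52.6  38.9] 23.725
[[ 19  19  18  19  23  41  59  59  65  64  46  30  32  29  25  24  24  24  34  40  51  97 155 183]
 [ 19  17  19  18  19  37  59  59  65  64  47  30  28  28  26  26  27  27  41  60  86 125 164 182]
 [ 40  26  21  18  17  37  58  59  65  67  50  33  29  26  30  37  42  60  86 115 138 160 176 186]
 [ 90  71  57  38  24  35  57  58  66  69  52  32  27  30  39  52  76 110 136 158 173 179 184 187]
 [145 132 114  88  68  59  62  57  66  70  52  31  26  34  42  56  88 126 148 165 179 183 182 184]
 [178 172 160 144 130 112  87  64  65  68  53  34  38  54  55  52  71  99 121 147 169 176 174 175]
 [188 185 181 177 172 158 126  90  73  71  60  52  66  84  80  67  77  98 124 148 163 169 169 169]
 [190 188 188 184 183 177 162 133 104  88  80  78  87  98  93  87 106 129 150 163 168 169 169 168]
 [191 191 188 177 169 173 177 165 138 109  95  87  86  89  90  94 109 125 140 154 163 168 169 169]
 [192 193 187 157 128 135 156 159 139 108  88  80  79  95 112 119 121 115 113 121 135 149 160 164]
 [194 194 186 144  90  81  98 106  98  81  80  96 111 133 157 169 170 160 141 120 114 121 129 138]
 [196 196 186 144  92  60  52  53  64  83 107 135 159 177 193 201 202 197 186 170 157 142 124 117]
 [196 196 186 153 122  96  75  59  71 105 145 174 193 201 205 206 207 207 205 201 197 187 170 158]
 [194 188 169 143 131 125 111  87  79 112 159 186 198 204 207 207 207 207 207 207 207 205 201 198]
 [177 161 131 102 100 114 117  97  79  91 126 153 168 183 197 204 206 207 208 207 207 207 207 207]
 [138 116  92  67  60  73  82  78  72  75  83  93 111 137 162 180 194 200 204 207 207 207 207 207]]
```

Emit:
send_rows([
  [[0,0,-0.03],[0,0,0]],
  [[0,0,-0.07],[0,0,0]],
  [[0,0,-0.1],[0,0,0]],
  [[0,0,-0.1],[0,0,0]],
])

```text
time: 24.22
tool_pos: [586.7, 52.6, 35.7]
tcp_rot: [-180.0, 0.0, 84.7]
ft_force: [-0.3, 0.2, 0.9]
finger_gap: 0.2
grip_force: 0.0
```

```bash
python3 tip.py
```

```text
[ 0.1 -0.1 -0.1] [586.7  52.6  35.8] 24.275
[[ 20  18  19  20  21  38  59  59  64  61  46  30  29  31  26  21  22  26  34  42  51  98 156 182]
 [ 19  18  18  15  18  37  58  59  66  65  47  30  30  31  27  25  25  27  40  60  86 125 164 181]
 [ 40  28  21  19  19  36  59  60  67  67  50  31  27  29  31  35  41  60  86 115 138 160 177 185]
 [ 90  72  58  39  24  34  58  61  67  70  54  36  29  31  38  52  75 110 135 158 173 180 185 187]
 [145 132 114  88  68  60  61  58  66  70  55  37  31  31  41  56  87 126 149 165 179 182 182 184]
 [179 173 159 143 130 113  87  62  64  69  54  35  29  36  42  50  72 100 121 147 170 175 174 175]
 [187 185 180 176 172 157 119  75  66  68  53  36  36  51  59  63  76  98 124 147 163 169 169 169]
 [190 189 187 184 183 175 145 104  82  74  63  54  60  73  79  86 106 128 150 163 168 169 168 168]
 [191 191 188 177 168 170 163 144 117  90  79  73  77  84  86  94 109 125 140 154 163 168 169 170]
 [192 193 187 157 128 135 151 153 128  96  84  82  81  95 112 120 121 116 113 120 135 149 159 164]
 [193 195 186 144  91  80 100 106  95  79  80  95 111 133 157 169 170 159 141 121 114 121 129 138]
 [195 196 187 145  92  60  51  53  63  82 107 135 158 176 192 201 202 197 186 170 156 142 123 117]
 [196 196 185 154 121  97  75  60  72 105 144 174 192 201 205 207 207 207 205 202 197 186 170 158]
 [193 188 168 142 131 124 112  86  80 111 159 186 199 204 207 207 207 207 207 207 207 204 202 198]
 [178 161 131 102 100 115 117  97  78  92 127 153 167 183 197 203 206 208 207 207 207 207 208 207]
 [138 116  92  67  60  73  83  78  73  75  82  94 110 136 161 181 193 200 204 206 208 207 207 208]]
```

Emit:
send_rows([
  [[0,0,-0.03],[0,0,0]],
  [[0,0,-0.06],[0,0,0]],
  [[0,0,-0.1],[0,0,0]],
  [[0,0,-0.1],[0,0,0]],
])

```text
time: 24.78
tool_pos: [586.7, 52.6, 32.7]
tcp_rot: [-180.0, 0.0, 84.7]
ft_force: [-0.2, -0.6, -0.3]
finger_gap: -0.2
grip_force: 0.0
```

Emit:
send_rows([
  [[0,0,-0.03],[0,0,0]],
  [[0,0,-0.06],[0,0,0]],
  [[0,0,-0.08],[0,0,0]],
  [[0,0,-0.08],[0,0,0]],
])

```text
time: 25.28
tool_pos: [586.8, 52.6, 30.4]
tcp_rot: [-180.0, -0.0, 84.7]
ft_force: [0.2, 0.0, -0.5]
finger_gap: -0.2
grip_force: 0.0
```

```bash
python3 tip.py; python3 - <<'E'
from fit import *
a=snap('top');print(finder.pinpoint('button_pad','side'),finder.pinpoint('button_pad','top'))
b=snap('side');i=b['img'].astype(int);np.set_printoptions(linewidth=220)
o=cv2.imread('pics/side0.png')[:,:,::-1].astype(int)
print((i-o)[188:202,262:286,0])
E
```

```text
[0.1 0.2 0.7] [586.8  52.6  30.5] 25.325
[[ 17  18  21  19  21  43  70  73  68  55  40  28  26  25  24  21  26  26  35  42  51  97 156 182]
 [ 17  16  18  16  20  37  62  64  67  63  46  29  27  27  26  26  26  25  40  60  84 124 163 182]
 [ 40  27  20  19  15  37  58  61  67  68  49  31  26  27  30  36  42  60  85 115 139 160 177 185]
 [ 89  72  57  38  24  35  58  60  67  69  52  31  25  28  39  51  75 109 135 158 173 179 184 187]
 [144 132 114  89  67  56  59  58  66  70  53  32  26  28  42  56  87 126 148 165 179 183 182 183]
 [178 172 159 143 129 106  78  58  65  70  53  32  26  26  34  48  71 100 122 146 169 176 174 175]
 [188 185 182 177 171 151 108  67  65  69  53  34  28  33  41  56  77  98 124 147 163 169 169 169]
 [190 188 187 185 183 173 131  81  67  70  53  35  31  45  57  76 105 128 149 163 169 169 168 168]
 [191 191 188 177 169 166 140  96  74  70  58  42  44  61  75  88 108 125 140 155 163 168 169 169]
 [193 193 187 157 129 130 125  99  79  74  68  64  68  86 107 118 121 116 112 121 135 149 159 164]
 [194 195 186 143  92  78  84  77  72  75  78  91 107 130 156 169 170
[... 1598 characters left out ...]
-76 -104 -113 -140 -155 -135  -92  -51  -38  -43  -24   33   76   66   60   66   70]
 [   6    7    7    6    7    3  -15  -48  -79  -96 -114 -100  -69  -38  -16  -24  -35  -32    2   33   38   51   63   70]
 [   5    7    6    6    5    4   -3  -21  -38  -52  -63  -41  -18   -2    4    4   14   21   21    8    5   20   32   45]
 [   7    7    7    6    4    5    3   -2   -7  -15  -21   -5    3    7   10   16   25   34   37   28   22   19   14   25]
 [   7    7    6    6    5    5    3   -5   -9   -6   -1    5    8    8    9   10   13   18   24   29   36   46   51   62]
 [   7    7    6    4    5    7    1  -33  -46  -33  -13   -3    2    6    8    8    7    8   10   13   19   33   44   60]]
```

Emit:
send_rows([
  [[0,0,-0.03],[0,0,0]],
  [[0,0,-0.06],[0,0,0]],
  [[0,0,-0.08],[0,0,0]],
  [[0,0,-0.08],[0,0,0]],
])

```text
time: 26.02
tool_pos: [586.9, 52.6, 28.3]
tcp_rot: [180.0, 0.0, 84.7]
ft_force: [-0.5, 0.1, 3.2]
finger_gap: -0.1
grip_force: 1.7
```

Emit:
send_rows([
  [[0,0,-0.05],[0,0,0]],
  [[0,0,-0.1],[0,0,0]],
  [[0,0,-0.14],[0,0,0]],
  [[0,0,-0.17],[0,0,0]],
  [[0,0,-0.17],[0,0,0]],
])

```text
time: 26.65
tool_pos: [587.0, 52.6, 23.3]
tcp_rot: [180.0, -0.0, 84.7]
ft_force: [-3.5, -0.0, 6.5]
finger_gap: -0.2
grip_force: 3.4
```

Emit:
send_rows([
  [[0.002,0.027,0],[0,0,0]],
  [[0.005,0.053,0],[0,0,0]],
  [[0.007,0.08,0],[0,0,0]],
  [[0.01,0.106,0],[0,0,0]],
  [[0.012,0.133,0],[0,0,0]],
  [[0.012,0.133,0],[0,0,0]],
])

```text
time: 27.4
tool_pos: [587.4, 56.6, 23.4]
tcp_rot: [180.0, 0.0, 84.7]
ft_force: [-3.1, -0.9, 6.2]
finger_gap: 0.2
grip_force: 3.4
```

```bash
cat > pl.py <<'E'
from fit import *
# slide estimate: moving plate's bottom/visible part in the top view
a=snap('top');roi=(255,165,330,226);i=sub(a,roi);np.set_printoptions(precision=2,suppress=True)
m=np.clip((i[...,2]-i[...,0]-15)/60,0,1);m[:, :18]=0
f=[500.4,31.5,-.093]
# use the front part x -50..-10
best=[]
for sl in np.arange(0,95,1.0):
    c=place(cub(-49,-25,-83+sl,-79+sl,4,70),f);r=sil(a,c,roi);best.append(((r*m).sum()/r.sum(),sl))
print('slide est',sorted(best)[::-1][:3])
s=sense();d=s['tool_pos'][:2]-f[:2];print('tcp frame y',d@[-np.sin(f[2]),np.cos(f[2])],'z',s['tool_pos'][2],'F frame y',s['ft_force'][:2]@[-np.sin(f[2]),np.cos(f[2])],s['ft_force'],s['time'])
E
python3 pl.py
```

```text
slide est [(np.float64(0.4338293650793651), np.float64(4.0)), (np.float64(0.415807962529274), np.float64(5.0)), (np.float64(0.386550759392486), np.float64(3.0))]
tcp frame y 33.0433770559469 z 23.361429855142237 F frame y -1.5533637131888935 [-2.66 -1.31  7.04] 27.45
```

Emit:
send_rows([
  [[0.003,0.033,0],[0,0,0]],
  [[0.006,0.067,0],[0,0,0]],
  [[0.009,0.1,0],[0,0,0]],
  [[0.012,0.133,0],[0,0,0]],
  [[0.015,0.167,0],[0,0,0]],
  [[0.019,0.2,0],[0,0,0]],
  [[0.022,0.233,0],[0,0,0]],
  [[0.025,0.267,0],[0,0,0]],
  [[0.025,0.267,0],[0,0,0]],
])

```text
time: 28.58
tool_pos: [588.1, 64.6, 23.3]
tcp_rot: [180.0, 0.0, 84.7]
ft_force: [-3.0, -0.6, 6.5]
finger_gap: -0.1
grip_force: 3.4
```

```bash
python3 pl.py
```

```text
slide est [(np.float64(0.5042557180352456), np.float64(12.0)), (np.float64(0.5015740740740741), np.float64(13.0)), (np.float64(0.4405486659150695), np.float64(11.0))]
tcp frame y 41.10531253864264 z 23.35353466965144 F frame y -0.33146897342506015 [-3.25 -0.03  6.98] 28.625
```

Emit:
send_rows([
  [[0,0,0.1],[0,0,0]],
  [[0,0,0.2],[0,0,0]],
  [[0.006,0.066,0.2],[0,0,0]],
  [[0.012,0.133,0.2],[0,0,0]],
  [[0.019,0.2,0.2],[0,0,0]],
  [[0.025,0.266,0.2],[0,0,0]],
  [[0.031,0.333,0.2],[0,0,0]],
  [[0.037,0.4,0.2],[0,0,0]],
  [[0.037,0.4,0.2],[0,0,0]],
])

```text
time: 29.75
tool_pos: [588.8, 76.2, 28.7]
tcp_rot: [-180.0, 0.0, 84.7]
ft_force: [-0.3, -4.6, -1.4]
finger_gap: 0.2
grip_force: 2.0
```

```bash
python3 pl.py
```

```text
slide est [(np.float64(0.4954906204906205), np.float64(18.0)), (np.float64(0.47876027152554484), np.float64(19.0)), (np.float64(0.4596861471861472), np.float64(17.0))]
tcp frame y 52.746314343284304 z 28.62496644930869 F frame y -4.65292344308665 [-0.39 -4.64 -2.32] 29.8
```

Emit:
send_rows([
  [[0.006,0.066,0.04],[0,0,0]],
  [[0.015,0.166,0.04],[0,0,0]],
  [[0.025,0.266,0.04],[0,0,0]],
  [[0.034,0.366,0.04],[0,0,0]],
  [[0.044,0.466,0.04],[0,0,0]],
  [[0.054,0.566,0.04],[0,0,0]],
  [[0.064,0.666,0.04],[0,0,0]],
  [[0.074,0.766,0.04],[0,0,0]],
  [[0.084,0.866,0.04],[0,0,0]],
  [[0.094,0.966,0.04],[0,0,0]],
])

```text
time: 31.05
tool_pos: [591.2, 104.8, 29.6]
tcp_rot: [-179.9, 0.1, 84.7]
ft_force: [-2.2, -5.1, -1.0]
finger_gap: 0.0
grip_force: 2.8
```

```bash
python3 pl.py; python3 pk.py
```

```text
slide est [(np.float64(0.5767332727823191), np.float64(47.0)), (np.float64(0.5370772946859904), np.float64(46.0)), (np.float64(0.5222021660649819), np.float64(48.0))]
tcp frame y 81.9954081593675 z 29.61620560110472 F frame y -2.348885039311497 [-0.87 -2.28 -2.73] 31.1
area 114
box [505.51298123  59.37595014   1.41751527] 38.28125 frame xy 2.502158130159619 28.23030956036062 yaw rel -3.453850321666522
tcp frame 83.6651476625905 82.11773017009654 [-0.89192485 -3.45880479 -1.78771489] 31.15
exp area 150.8125
```

Emit:
send_rows([
  [[0.003,0.033,0],[0,0,0]],
  [[0.006,0.066,0],[0,0,0]],
  [[0.009,0.1,0],[0,0,0]],
  [[0.012,0.133,0],[0,0,0]],
  [[0.015,0.166,0],[0,0,0]],
  [[0.018,0.2,0],[0,0,0]],
  [[0.018,0.2,0],[0,0,0]],
])

```text
time: 32.02
tool_pos: [591.9, 111.2, 29.7]
tcp_rot: [-179.9, 0.0, 84.7]
ft_force: [-0.6, -5.4, -3.1]
finger_gap: -0.2
grip_force: 2.5
```

```bash
cat > rd.py <<'E'
from fit import *
f=[500.4,31.5,-.093];fy=np.array([-np.sin(f[2]),np.cos(f[2])])
b=snap('side');s=sense();ty=(s['tool_pos'][:2]-f[:2])@fy;sl=ty-34.8
c=proj(b,place(np.array([[84,47+sl,57.]]),f)[0]).round().astype(int)
roi=(c[0]-11,c[1]-9,c[0]+11,c[1]+11);i=sub(b,roi);m=np.clip((i[...,0]-i[...,1:].max(2)-20)/100,0,1)
def cost(dz,y0): return np.abs(np.max([sil(b,place(q,f),roi) for q in (cub(72,96,44+sl+y0,47+sl+y0,49-dz,61.5-dz),)],0)-m)[:, :].sum()
ys,xs=np.mgrid[roi[1]:roi[3],roi[0]:roi[2]]
# topmost ridge edge: subpixel column sums in the left columns (ridge)
cx=(m*xs).sum()/m.sum();cy=(m*ys).sum()/m.sum();pr=proj(b,place(np.array([[84,47+sl,57.]]),f)[0])
print('slide %.1f'%sl,'red area %.1f'%m.sum(),'centroid-pred %.2f %.2f'%(cx-pr[0],cy-pr[1]),'top row-pred %.2f'%(ys[m>.5].min()-pr[1]),'z %.1f'%s['tool_pos'][2],'Fy %.1f Fz %.1f Fx %.1f'%(s['ft_force'][:2]@fy,s['ft_force'][2],s['ft_force'][0]),s['time'])
E
python3 rd.py; python3 pl.py
```

```text
slide 53.0 red area 43.2 centroid-pred 3.84 0.44 top row-pred -4.78 z 29.7 Fy -5.7 Fz -2.5 Fx -1.1 32.075
slide est [(np.float64(0.5852513804126707), np.float64(54.0)), (np.float64(0.5794160798122066), np.float64(53.0)), (np.float64(0.516858407079646), np.float64(52.0))]
tcp frame y 87.86835707653384 z 29.691976700155415 F frame y -4.8374380893382 [-1.48 -4.72 -2.56] 32.125
```

Emit:
send_rows([
  [[0.001,0.01,0],[0,0,0]],
  [[0.002,0.02,0],[0,0,0]],
  [[0.003,0.03,0],[0,0,0]],
  [[0.004,0.04,0],[0,0,0]],
  [[0.005,0.05,0],[0,0,0]],
  [[0.006,0.06,0],[0,0,0]],
  [[0.007,0.07,0],[0,0,0]],
  [[0.008,0.08,0],[0,0,0]],
])

```text
time: 33.12
tool_pos: [592.1, 113.4, 29.7]
tcp_rot: [-179.9, 0.1, 84.7]
ft_force: [-1.3, -6.0, -2.9]
finger_gap: -0.1
grip_force: 2.9
```

```bash
python3 rd.py
```

```text
slide 55.3 red area 46.1 centroid-pred 4.22 0.27 top row-pred -5.04 z 29.7 Fy -5.1 Fz -2.9 Fx -1.1 33.175
```

Emit:
send_rows([
  [[0.001,0.01,0],[0,0,0]],
  [[0.002,0.02,0],[0,0,0]],
  [[0.003,0.03,0],[0,0,0]],
  [[0.004,0.04,0],[0,0,0]],
  [[0.005,0.05,0],[0,0,0]],
  [[0.006,0.06,0],[0,0,0]],
  [[0.007,0.07,0],[0,0,0]],
  [[0.008,0.08,0],[0,0,0]],
])

```text
time: 34.17
tool_pos: [592.3, 115.9, 29.7]
tcp_rot: [-179.9, 0.0, 84.7]
ft_force: [-1.7, -5.4, -3.3]
finger_gap: -0.5
grip_force: 2.9
```

```bash
python3 rd.py
```

```text
slide 57.8 red area 48.5 centroid-pred 4.43 0.22 top row-pred -5.31 z 29.7 Fy -5.7 Fz -3.5 Fx -1.5 34.225
```

Emit:
send_rows([
  [[0.001,0.01,0],[0,0,0]],
  [[0.002,0.02,0],[0,0,0]],
  [[0.003,0.03,0],[0,0,0]],
  [[0.004,0.04,0],[0,0,0]],
  [[0.005,0.05,0],[0,0,0]],
  [[0.006,0.06,0],[0,0,0]],
  [[0.007,0.07,0],[0,0,0]],
  [[0.008,0.08,0],[0,0,0]],
])

```text
time: 35.22
tool_pos: [592.5, 118.3, 29.7]
tcp_rot: [-179.9, 0.0, 84.7]
ft_force: [-1.5, -5.6, -2.6]
finger_gap: 0.1
grip_force: 2.9
```

```bash
python3 rd.py
```

```text
slide 60.2 red area 52.3 centroid-pred 4.71 0.16 top row-pred -5.58 z 29.7 Fy -5.6 Fz -2.9 Fx -0.5 35.275
```

Emit:
send_rows([
  [[0.001,0.01,0],[0,0,0]],
  [[0.002,0.02,0],[0,0,0]],
  [[0.003,0.03,0],[0,0,0]],
  [[0.004,0.04,0],[0,0,0]],
  [[0.005,0.05,0],[0,0,0]],
  [[0.006,0.06,0],[0,0,0]],
  [[0.007,0.07,0],[0,0,0]],
  [[0.008,0.08,0],[0,0,0]],
])

```text
time: 36.28
tool_pos: [592.8, 120.8, 29.8]
tcp_rot: [-179.9, 0.0, 84.7]
ft_force: [-1.2, -6.0, -2.8]
finger_gap: -0.1
grip_force: 2.7
```

```bash
python3 rd.py
```

```text
slide 62.8 red area 53.8 centroid-pred 5.05 0.00 top row-pred -4.87 z 29.8 Fy -5.2 Fz -2.0 Fx -2.4 36.325
```

Emit:
send_rows([
  [[0.001,0.01,0],[0,0,0]],
  [[0.002,0.02,0],[0,0,0]],
  [[0.003,0.03,0],[0,0,0]],
  [[0.004,0.04,0],[0,0,0]],
  [[0.005,0.05,0],[0,0,0]],
  [[0.006,0.06,0],[0,0,0]],
  [[0.007,0.07,0],[0,0,0]],
  [[0.008,0.08,0],[0,0,0]],
])

```text
time: 37.33
tool_pos: [593.0, 123.2, 29.8]
tcp_rot: [-179.9, 0.0, 84.7]
ft_force: [-0.8, -5.2, -2.3]
finger_gap: -0.1
grip_force: 2.6
```

```bash
python3 rd.py
```

```text
slide 65.1 red area 51.8 centroid-pred 4.80 0.13 top row-pred -5.14 z 29.8 Fy -5.1 Fz -2.3 Fx -1.8 37.375
```

Emit:
send_rows([
  [[0.001,0.01,0],[0,0,0]],
  [[0.002,0.02,0],[0,0,0]],
  [[0.003,0.03,0],[0,0,0]],
  [[0.004,0.04,0],[0,0,0]],
  [[0.005,0.05,0],[0,0,0]],
  [[0.006,0.06,0],[0,0,0]],
  [[0.007,0.07,0],[0,0,0]],
  [[0.008,0.08,0],[0,0,0]],
])

```text
time: 38.38
tool_pos: [593.2, 125.6, 29.8]
tcp_rot: [-179.9, 0.0, 84.7]
ft_force: [-3.1, -5.1, -1.6]
finger_gap: -0.1
grip_force: 2.6
```

```bash
python3 rd.py
```

```text
slide 67.6 red area 55.7 centroid-pred 5.03 0.09 top row-pred -5.42 z 29.8 Fy -4.5 Fz -2.2 Fx -1.2 38.425
```

Emit:
send_rows([
  [[0.001,0.01,0],[0,0,0]],
  [[0.002,0.02,0],[0,0,0]],
  [[0.003,0.03,0],[0,0,0]],
  [[0.004,0.04,0],[0,0,0]],
  [[0.005,0.05,0],[0,0,0]],
  [[0.006,0.06,0],[0,0,0]],
  [[0.007,0.07,0],[0,0,0]],
  [[0.008,0.08,0],[0,0,0]],
])

```text
time: 39.42
tool_pos: [593.5, 128.0, 29.8]
tcp_rot: [-179.9, 0.0, 84.7]
ft_force: [-1.4, -3.7, -1.9]
finger_gap: 0.4
grip_force: 2.6
```

```bash
python3 rd.py; python3 pl.py
```

```text
slide 70.0 red area 55.9 centroid-pred 4.87 0.02 top row-pred -5.70 z 29.8 Fy -3.4 Fz -2.1 Fx -1.3 39.475
slide est [(np.float64(0.55736), np.float64(71.0)), (np.float64(0.5532477947072975), np.float64(70.0)), (np.float64(0.5020900321543408), np.float64(69.0))]
tcp frame y 104.81448689371584 z 29.813539515371808 F frame y -5.3119657872681385 [-1.7  -5.18 -2.34] 39.525
```

Emit:
send_rows([
  [[0.001,0.01,0],[0,0,0]],
  [[0.002,0.02,0],[0,0,0]],
  [[0.003,0.03,0],[0,0,0]],
  [[0.004,0.04,0],[0,0,0]],
  [[0.005,0.05,0],[0,0,0]],
  [[0.006,0.06,0],[0,0,0]],
  [[0.007,0.07,0],[0,0,0]],
  [[0.008,0.08,0],[0,0,0]],
])

```text
time: 40.52
tool_pos: [594.6, 131.1, 30.5]
tcp_rot: [180.0, -0.0, 84.7]
ft_force: [0.8, -0.2, -0.6]
finger_gap: 0.2
grip_force: 0.0
```

```bash
python3 rd.py
```

```text
slide 73.1 red area 58.4 centroid-pred 5.09 -0.87 top row-pred -6.05 z 30.4 Fy 0.4 Fz 0.7 Fx 0.6 40.575
```

Emit:
send_rows([
  [[0.001,0.01,0],[0,0,0]],
  [[0.002,0.02,0],[0,0,0]],
  [[0.003,0.03,0],[0,0,0]],
  [[0.004,0.04,0],[0,0,0]],
  [[0.004,0.045,0],[0,0,0]],
])

```text
time: 41.2
tool_pos: [594.4, 132.1, 30.2]
tcp_rot: [-180.0, 0.0, 84.7]
ft_force: [0.1, -0.4, 0.4]
finger_gap: -0.3
grip_force: 0.5
```

```bash
python3 rd.py; python3 pl.py
```

```text
slide 74.1 red area 51.6 centroid-pred 4.78 -0.71 top row-pred -6.17 z 30.2 Fy -1.3 Fz 0.3 Fx -0.1 41.25
slide est [(np.float64(0.4813401521111985), np.float64(74.0)), (np.float64(0.4773584905660378), np.float64(75.0)), (np.float64(0.44522309711286095), np.float64(73.0))]
tcp frame y 108.88370021479773 z 30.175552008070426 F frame y -0.4988163299937753 [ 0.51 -0.55 -0.27] 41.3
```

Emit:
send_rows([
  [[0.001,0.01,0],[0,0,0]],
  [[0.002,0.02,0],[0,0,0]],
  [[0.003,0.03,0],[0,0,0]],
  [[0.003,0.03,0],[0,0,0]],
])

```text
time: 41.8
tool_pos: [594.5, 133.1, 30.2]
tcp_rot: [180.0, -0.0, 84.7]
ft_force: [0.3, -1.1, -0.1]
finger_gap: -0.1
grip_force: 0.4
```

```bash
python3 rd.py; python3 pl.py
```

```text
slide 75.1 red area 53.0 centroid-pred 4.87 -0.70 top row-pred -6.29 z 30.2 Fy -0.9 Fz -0.5 Fx 0.7 41.85
slide est [(np.float64(0.4692948217538382), np.float64(76.0)), (np.float64(0.4656999226604795), np.float64(77.0)), (np.float64(0.45513626834381554), np.float64(75.0))]
tcp frame y 109.87870526807939 z 30.17090189348444 F frame y -1.0895591136322218 [-0.76 -1.02 -0.06] 41.9
```

Emit:
send_rows([
  [[0.001,0.01,0],[0,0,0]],
  [[0.002,0.02,0],[0,0,0]],
  [[0.003,0.03,0],[0,0,0]],
  [[0.003,0.03,0],[0,0,0]],
])

```text
time: 42.4
tool_pos: [594.7, 134.0, 30.2]
tcp_rot: [180.0, -0.0, 84.7]
ft_force: [-0.9, -1.1, -0.2]
finger_gap: 0.1
grip_force: 0.4
```

```bash
python3 rd.py; python3 pl.py
```

```text
slide 76.0 red area 55.7 centroid-pred 4.94 -0.80 top row-pred -6.39 z 30.2 Fy -0.8 Fz -0.1 Fx -0.0 42.45
slide est [(np.float64(0.5192188708430007), np.float64(77.0)), (np.float64(0.5026411657559199), np.float64(76.0)), (np.float64(0.4893939393939394), np.float64(78.0))]
tcp frame y 110.7748556579403 z 30.2163773266668 F frame y -1.2575788573909066 [-0.38 -1.23  0.03] 42.5
```

Emit:
send_rows([
  [[0.001,0.01,0],[0,0,0]],
  [[0.002,0.02,0],[0,0,0]],
  [[0.003,0.03,0],[0,0,0]],
  [[0.003,0.03,0],[0,0,0]],
])

```text
time: 43.0
tool_pos: [594.7, 134.7, 30.2]
tcp_rot: [-180.0, 0.0, 84.7]
ft_force: [-0.0, -2.3, 0.1]
finger_gap: -0.0
grip_force: 1.2
```

```bash
python3 rd.py; python3 pl.py
```

```text
slide 76.7 red area 54.8 centroid-pred 5.14 -0.81 top row-pred -6.47 z 30.2 Fy -2.1 Fz 1.2 Fx 0.1 43.05
slide est [(np.float64(0.5142949213714875), np.float64(77.0)), (np.float64(0.5007575757575757), np.float64(78.0)), (np.float64(0.48246161852719227), np.float64(76.0))]
tcp frame y 111.4575977855712 z 30.19469064898496 F frame y -2.720107832634819 [ 0.42 -2.77  1.63] 43.1
```

Emit:
send_rows([
  [[0.001,0.01,0],[0,0,0]],
  [[0.002,0.02,0],[0,0,0]],
  [[0.003,0.03,0],[0,0,0]],
  [[0.003,0.03,0],[0,0,0]],
])

```text
time: 43.6
tool_pos: [594.7, 134.9, 30.2]
tcp_rot: [-180.0, 0.1, 84.7]
ft_force: [-1.1, -6.4, 2.1]
finger_gap: -0.1
grip_force: 3.2
```

```bash
python3 rd.py; python3 pl.py
```

```text
slide 76.9 red area 55.6 centroid-pred 5.16 -0.83 top row-pred -6.50 z 30.2 Fy -6.2 Fz 2.3 Fx -0.7 43.65
slide est [(np.float64(0.5081206496519721), np.float64(77.0)), (np.float64(0.5010143810991269), np.float64(78.0)), (np.float64(0.4728467343221442), np.float64(76.0))]
tcp frame y 111.72803639099155 z 30.172483048822425 F frame y -6.593616441072424 [-1.38 -6.49  1.27] 43.7
```

Emit:
send_rows([
  [[-0.005,-0.06,0],[0,0,0]],
  [[-0.015,-0.16,0],[0,0,0]],
  [[-0.02,-0.22,0.1],[0,0,0]],
  [[-0.02,-0.24,0.5],[0,0,0]],
  [[-0.02,-0.24,1.2],[0,0,0]],
  [[-0.02,-0.24,2.2],[0,0,0]],
  [[-0.02,-0.24,3.4],[0,0,0]],
  [[-0.02,-0.24,4.4],[0,0,0]],
])

```text
time: 44.7
tool_pos: [595.1, 128.8, 166.0]
tcp_rot: [179.8, -0.0, 84.7]
ft_force: [-0.2, -0.1, 0.7]
finger_gap: -0.1
grip_force: 0.0
```

Emit:
send_rows([
  [[-0.5,-1,0.5],[0,0,0]],
  [[-1.2,-2.5,1],[0,0,0]],
  [[-2,-4,1],[0,0,0]],
  [[-3,-5.5,1],[0,0,0]],
  [[-4,-7,1],[0,0,0]],
  [[-4.8,-8.5,1],[0,0,0]],
  [[-5.5,-10,1],[0,0,0]],
  [[-6,-11.5,1],[0,0,0]],
  [[-6,-12,1],[0,0,0]],
  [[-6,-12,1],[0,0,0]],
])

```text
time: 45.95
tool_pos: [414.6, -232.1, 193.4]
tcp_rot: [179.9, 0.0, 84.6]
ft_force: [-0.1, 0.1, 0.2]
finger_gap: -0.1
grip_force: 0.0
```

```bash
python3 pk.py; python3 - <<'E'
from fit import *
f=[500.4,31.5,-.093];fy=np.array([-np.sin(f[2]),np.cos(f[2])]);fx=np.array([np.cos(f[2]),np.sin(f[2])])
a=snap('top');b=snap('side')
rr=(245,160,300,190);i=sub(a,rr);red=np.clip((i[...,0]-i[...,1:].max(2)-30)/100,0,1)
bt=lambda dz:[cub(72,96,-22,22,45-dz,52.5-dz),cub(72,96,-22,-19,49-dz,61.5-dz),cub(72,96,19,22,49-dz,61.5-dz)]
def show(p): d=np.array(p[:2])-f[:2];return d@fx,d@fy
r=(240,180,300,222);i2=sub(b,r);rs=np.clip((i2[...,0]-i2[...,1:].max(2)-30)/100,0,1)
for dz in(0,3.5):
    best=min((np.abs(np.max([sil(b,place(q+[0,25+sl,0],f),r) for q in bt(dz)],0)-rs).sum()+np.abs(np.max([sil(a,place(q+[0,25+sl,0],f),rr) for q in bt(dz)],0)-red).sum(),sl) for sl in np.arange(66,86,1.))
    print('button dz',dz,best)
# top: pink box top face
ra=(255,170,320,226);j=sub(a,ra);m=((j[...,0]>170)&(j[...,0]-j[...,1]>50)&(j[...,2]>110)).astype(float)
q=fit([(a,[cub(-16,16,-50,50,74.9,75)],ra,m)],[503,60,1.478]);print('top pink',q,show(q[0]),np.degrees(q[0][2]-f[2])-90,m.sum())
for n,z in(('toy_cup1',0),('ribbon_spool2',0),('end_plate',35),('new_box_mid',37.5),('rack_box_mid',35),('button_pad',52.5)):
    for cam,s in(('top',a),('side',b)):
        for d in finder.pinpoint(n,cam)[:3]: 
            w=onz(s,d['at'],z);print(n,cam,round(d['confidence'],2),w.round(0),np.round(show(w),1))
E
python3 pl.py
```

```text
area 109
box [503.73459271  59.50218244   1.43593206] 42.546875 frame xy 0.7197320211512069 28.190844541029293 yaw rel -2.3986456424634923
tcp frame -60.94427671000553 -269.4666212849847 [-0.32922576  0.55451219 -0.2530644 ] 46.0
exp area 151.45312
button dz 0 (np.float64(116.71437500000002), np.float64(76.0))
button dz 3.5 (np.float64(129.37187500000002), np.float64(74.0))
top pink (array([504.61006034,  57.93705966,   1.47067202]), np.float64(44.828125)) (np.float64(1.7367631128226664), np.float64(26.713786434580822)) -0.4081928152977383 259.0
toy_cup1 top 0.6 [471. 391.   0.] [-62.2 355.2]
ribbon_spool2 top 0.73 [ 584. -508.    0.] [ 133.4 -529.9]
ribbon_spool2 top 0.67 [507.  97.   0.] [ 0.5 65.7]
ribbon_spool2 side 0.52 [ 582. -526.    0.] [ 133.3 -547.1]
end_plate top 0.87 [493.  21.  35.] [ -6.7 -10.8]
end_plate side 0.84 [513.  -1.  35.] [ 15. -31.]
end_plate side 0.43 [455.  96.  35.] [-51.3  59.7]
new_box_mid top 0.65 [ 366. -112.   38.] [-120.4 -155.1]
new_box_mid top 0.58 [508.  59.  38.] [ 5.5 27.9]
new_box_mid top 0.53 [ 408. -267.   38.] [ -64.4 -305.7]
new_box_mid side 0.62 [354. -96.  38.] [-134.4 -140.6]
new_box_mid side 0.57 [491.  63.  38.] [-12.1  31. ]
new_box_mid side 0.53 [ 395. -261.   38.] [ -77.7 -300.8]
rack_box_mid top 0.84 [508.  95.  35.] [ 2.  64.2]
rack_box_mid top 0.65 [374.  92.  35.] [-131.    48.3]
rack_box_mid side 0.91 [370.  79.  35.] [-134.1   35.3]
rack_box_mid side 0.73 [507.  96.  35.] [ 0.8 64.4]
rack_box_mid side 0.17 [ 535. -453.   35.] [  79.  -478.8]
button_pad top 0.69 [580. 131.  52.] [ 70.  106.5]
button_pad side 0.41 [600. 111.  52.] [91.6 88.5]
slide est [(np.float64(0.5204691930910028), np.float64(77.0)), (np.float64(0.5057395993836672), np.float64(78.0)), (np.float64(0.4890710382513661), np.float64(76.0))]
tcp frame y -269.8269724720492 z 192.1712298856224 F frame y 0.24489334672307742 [ 0.35  0.21 -0.37] 46.75
```

```bash
python3 - <<'E'
from fit import *
np.set_printoptions(linewidth=220)
f=[500.4,31.5,-.093]
a=snap('top');b=snap('side')
o=cv2.imread('pics/top0.png')[:,:,::-1]
for x in(-35,30):
  print('x',x)
  ys=np.arange(-10,98,2.)
  P=np.array([proj(a,place(np.array([[x,y,70.]]),f)[0]) for y in ys]).astype(np.float32)
  for im in(o,a['img']):
    v=cv2.remap(np.ascontiguousarray(im),P[None,:,0],P[None,:,1],cv2.INTER_LINEAR)[0].astype(int)
    print(' '.join('%d:%d/%d/%d'%(y,*c) for y,c in zip(ys,v)))
# right silhouette edge in side view
i=b['img'].astype(int)
e=[]
for r in range(190,226,2):
    row=i[r,270:335];dp=(row[:,0]-row[:,1]>40)
    k=np.nonzero(dp)[0];e.append((r,270+k.min() if len(k) else None,270+k.max() if len(k) else None))
print(e)
for yc in(27,29):
  print([proj(b,place(np.array([[-50,yc-16,z]]),f)[0]).round(1) for z in(75,40,0)],[proj(b,place(np.array([[-50,yc+16,z]]),f)[0]).round(1) for z in(75,0)])
print([proj(b,place(np.array([[-50,85,z]]),f)[0]).round(1) for z in(70,0)])
E
```

```text
x -35
-10:162/169/165 -8:161/168/164 -6:161/167/164 -4:160/167/163 -2:160/167/163 0:160/167/163 2:161/168/164 4:162/169/165 6:164/171/167 8:164/172/167 10:164/172/167 12:164/172/167 14:165/173/168 16:166/174/170 18:165/173/169 20:164/172/168 22:163/171/167 24:163/170/166 26:162/170/166 28:161/169/165 30:160/167/164 32:158/166/162 34:158/165/161 36:156/163/160 38:148/157/153 40:132/134/134 42:111/99/105 44:96/65/79 46:94/53/68 48:128/106/100 50:157/146/133 52:184/181/169 54:187/189/181 56:188/193/188 58:187/192/186 60:186/190/184 62:186/190/182 64:186/190/183 66:186/189/183 68:186/189/183 70:185/189/183 72:185/189/182 74:186/190/183 76:188/192/185 78:192/196/188 80:183/179/173 82:166/152/155 84:113/97/137 86:79/77/127 88:68/91/130 90:101/115/127 92:133/138/129 94:141/147/142 96:144/150/147
-10:119/122/118 -8:40/57/92 -6:26/50/99 -4:82/104/137 -2:124/139/154 0:154/162/158 2:137/143/137 4:106/105/93 6:68/57/36 8:106/76/67 10:147/96/103 12:174/102/127 14:188/108/138 16:195/113/144 18:191/112/142 20:188/112/141 22:188/111/141 24:188/111/141 26:188/111/141 28:189/112/142 30:190/112/142 32:
[... 2252 characters left out ...]
p.int64(308)), (204, np.int64(298), np.int64(308)), (206, np.int64(281), np.int64(308)), (208, np.int64(285), np.int64(332)), (210, np.int64(291), np.int64(334)), (212, np.int64(293), np.int64(334)), (214, np.int64(293), np.int64(334)), (216, np.int64(293), np.int64(334)), (218, np.int64(293), np.int64(334)), (220, np.int64(293), np.int64(334)), (222, np.int64(293), np.int64(334)), (224, np.int64(293), np.int64(334))]
[array([308.8, 200.7]), array([308.8, 211. ]), array([308.8, 222.5])] [array([302. , 204.3]), array([302.1, 226.5])]
[array([308.4, 200.9]), array([308.4, 211.2]), array([308.4, 222.7])] [array([301.6, 204.6]), array([301.7, 226.8])]
[array([292.6, 210.9]), array([293., 232.])]
```

```bash
python3 - <<'E'
from fit import *
np.set_printoptions(linewidth=220)
b=snap('side');o=cv2.imread('pics/side0.png')[:,:,::-1].astype(int);i=b['img'].astype(int)
for r in range(206,234,3):
    print(r,'old',' '.join('%d/%d/%d'%tuple(c) for c in o[r,288:312:1][:16]));print('   new',' '.join('%d/%d/%d'%tuple(c) for c in i[r,288:312][:24]))
E
```

```text
206 old 202/200/196 203/201/196 203/201/196 203/201/196 204/202/197 202/200/195 202/199/194 200/197/192 198/193/186 194/189/182 191/189/183 189/186/183 185/184/181 183/185/183 182/186/184 182/185/182
   new 204/200/196 206/203/198 206/205/199 205/204/199 206/205/199 206/205/200 206/204/200 207/205/200 205/203/198 205/202/197 201/197/192 192/181/179 176/155/156 157/112/124 130/66/89 108/31/64 101/14/58 100/12/57 100/16/57 95/17/56 74/27/58 44/37/62 24/39/63 65/72/85
209 old 170/150/161 186/171/175 195/187/186 199/194/191 202/198/194 204/201/196 204/201/196 200/194/191 191/178/177 173/157/157 149/124/127 127/82/97 129/91/104 155/146/147 169/171/169 174/177/175
   new 104/61/91 126/83/102 150/107/123 167/128/141 179/151/158 192/173/175 199/190/189 201/195/192 194/182/181 176/159/161 152/127/132 128/84/98 112/50/74 103/30/62 100/15/57 99/14/57 98/14/56 97/14/55 96/16/55 91/16/54 70/27/55 42/34/60 26/40/63 65/73/85
212 old 23/41/66 27/42/69 35/46/77 57/54/88 85/62/88 107/69/87 113/59/79 107/38/66 100/19/57 99/14/56 98/12/55 99/26/59 117/81/93 146/138/140 160/162/160 163/165/163
   new 23/
[... 2451 characters left out ...]
5/93 109/84/93 115/99/104 140/134/135 163/163/162 175/177/175 182/184/182 186/188/186 187/190/187 188/191/188 188/191/189 188/191/189 188/191/189 189/192/190 189/191/189 189/191/189 189/191/189 189/192/190
233 old 161/164/161 160/163/160 158/160/159 151/154/153 151/154/153 161/163/162 171/173/170 176/179/176 179/183/180 181/184/181 182/185/182 183/185/183 182/185/183 184/187/184 185/188/185 184/188/185
   new 163/166/163 163/166/163 160/163/161 153/156/155 154/156/156 167/169/167 175/179/176 180/183/180 183/186/183 183/186/184 184/187/185 186/189/186 186/189/187 186/189/187 186/190/187 187/191/188 189/191/189 188/191/189 188/191/188 187/191/188 187/190/187 187/190/188 187/190/188 188/192/189
```

```bash
python3 - <<'E'
from fit import *
b=snap('side');i=b['img'].astype(int)
for r in range(196,231): print(r,' '.join('%3d/%3d/%3d'%tuple(c) for c in i[r,298:313]))
f=[500.4,31.5,-.093]
for nm,p in dict(pinkT=(-50,11,75),pinkB=(-50,11,0),pinkT2=(-50,43,75),pinkB2=(-50,43,0),whT=(-50,48,70),whB=(-50,48,0),plT=(-50,-4,70),plB=(-50,-4,4)).items(): print(nm,proj(b,place(np.array([p],float),f)[0]).round(1))
E
```

```text
196 117/117/139 127/134/150 141/150/161 158/165/171 173/179/179 179/183/183 184/187/186 187/189/187 188/191/188 188/191/188 188/191/188 187/190/187 188/191/188 188/191/188 188/191/188
197 141/ 97/128 117/ 96/127 110/105/133 122/126/143 138/146/158 147/157/166 162/169/174 176/181/182 182/187/185 186/190/187 188/191/189 189/191/189 189/192/189 188/191/188 188/191/189
198 190/113/146 171/104/137 157/ 99/130 141/ 98/127 121/103/129 112/110/134 124/128/145 143/151/161 159/167/172 168/174/176 178/183/182 185/189/187 188/191/189 188/191/189 189/192/189
199 210/126/158 206/123/155 202/121/153 189/113/145 171/105/136 155/ 99/129 140/ 99/128 126/109/133 127/125/141 134/137/148 145/152/161 161/169/175 171/177/179 180/184/184 187/190/189
200 213/127/160 212/127/159 213/127/160 210/126/158 207/123/155 202/120/152 190/114/146 171/106/137 156/101/129 135/ 98/125 111/105/127 114/123/139 127/136/149 148/155/164 174/179/181
201 213/127/160 213/128/160 213/128/160 213/128/160 214/128/161 213/128/160 211/125/159 204/119/151 190/104/138 155/ 83/117 103/ 66/ 93  64/ 67/ 90  65/ 79/103  98/108/127 149/155/
[... 4793 characters left out ...]
93/ 64/ 73 111/ 94/ 98 136/128/130 158/155/155 173/175/173 182/185/183 186/189/186 187/190/188 187/190/187 188/191/188 188/191/189 188/192/189 189/192/190 189/193/190 183/184/180
229 130/121/123 150/147/147 168/168/166 179/182/179 185/188/185 186/189/187 187/191/188 188/190/188 188/190/188 188/191/189 189/192/189 189/191/189 189/192/190 189/192/190 183/183/181
230 163/163/162 175/178/175 182/185/182 186/188/185 187/190/187 187/190/188 188/191/188 188/191/188 189/192/189 188/191/189 188/192/189 189/191/189 188/191/188 189/192/190 183/184/181
pinkT [308.8 200.7]
pinkB [308.8 222.5]
pinkT2 [302.  204.3]
pinkB2 [302.1 226.5]
whT [300.9 206.4]
whB [301.1 227.1]
plT [311.9 200.5]
plB [311.8 219.5]
```

```bash
python3 - <<'E'
from fit import *
b=snap('side');n=b['img'].astype(float)[...,1];o=cv2.imread('pics/side0.png')[...,1].astype(float)
f=[500.4,31.5,-.093]
def cross(im,c,r0,r1,down):
    v=im[r0:r1,c]
    for k in range(len(v)-1):
        a,d=v[k],v[k+1]
        if (down and a>=107>d) or (not down and a<107<=d): return r0+k+(107-a)/(d-a)
for nm,im in(('old',o),('new',n)):
    print(nm,'top',[(c,round(cross(im,c,204,216,True) or 0,2)) for c in range(291,302)])
    print(nm,'bot',[(c,round(cross(im,c,222,236,False) or 0,2)) for c in range(290,302)])
for y in(85,80,51,46): print(y,[proj(b,place(np.array([[-50,y,z]],float),f)[0]).round(2) for z in(70,0)])
E
```

```text
old top [(291, np.float64(210.85)), (292, np.float64(211.22)), (293, np.float64(211.46)), (294, np.float64(211.28)), (295, np.float64(210.81)), (296, np.float64(210.32)), (297, np.float64(209.79)), (298, np.float64(209.27)), (299, np.float64(208.54)), (300, np.float64(208.57)), (301, 0)]
old bot [(290, np.float64(231.46)), (291, np.float64(231.82)), (292, np.float64(231.94)), (293, np.float64(231.69)), (294, np.float64(231.33)), (295, np.float64(230.76)), (296, np.float64(230.25)), (297, np.float64(229.49)), (298, np.float64(228.79)), (299, np.float64(228.26)), (300, np.float64(227.3)), (301, 0)]
new top [(291, np.float64(209.34)), (292, np.float64(209.67)), (293, np.float64(210.15)), (294, np.float64(210.53)), (295, np.float64(210.6)), (296, np.float64(210.33)), (297, np.float64(209.82)), (298, np.float64(209.31)), (299, np.float64(208.6)), (300, np.float64(208.02)), (301, np.float64(207.3))]
new bot [(290, np.float64(231.43)), (291, np.float64(231.81)), (292, np.float64(231.69)), (293, np.float64(230.62)), (294, np.float64(230.43)), (295, np.float64(230.42)), (296, np.float64(230.16)), (297, np.float64(229.45)), (298, np.float64(228.75)), (299, np.float64(228.26)), (300, np.float64(227.62)), (301, np.float64(226.94))]
85 [array([292.64, 210.92]), array([293.02, 232.02])]
80 [array([293.78, 210.3 ]), array([294.13, 231.34])]
51 [array([300.27, 206.79]), array([300.45, 227.53])]
46 [array([301.37, 206.2 ]), array([301.51, 226.89])]
```

```bash
python3 -c "
from bench import order,sense
print(sense()['time'],order.hand_in())"
```

```text
the job is handed in; nothing more can be done
47.0 None
```

The job is handed in: the pink box stands upright and square against the rack box, and the tube is locked in its next hole at about 76 mm of travel. The button popped up, and the tube held against a 6.5 N test push. The rack box ended about 5 mm away from the fixed plate, still upright, and I left it there because the finger no longer fitted in the gap to push it back.

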